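Open up the vacuum rail for a long strip

TASK

Get the vacuum hold-down rail ready for the long pine strip: turn its suction sleeve to 0, then work every bung that is still in a port out and put them all in the bamboo cup, lay the strip flat on the rail against the two back pins so that it covers all four ports, and only then turn the sleeve to 4. The bungs are a tight snap fit and the rail only stands on its rubber feet, so rock each bung across the rail, to one side and the other, while drawing it straight up, and keep the rail down on the desk where it is; leave the cup standing upright.

Things in the scene. Friction and masses are not known exactly. Their poses are not given: they have to be found in the camera images.
- rail: Vacuum hold-down rail: aluminium bar standing loose on four rubber feet, 2.5 kg. Origin on the desk beneath it; z up, y along it (to the robot's left), x across, away from the robot. Bar x -35 to 35, y -120 to 150 mm, flat top at z = 40 mm. At the -y end a grey pump housing, x -42 to 42, y -215 to -120 mm, 52 mm high, with the suction sleeve on it.
- port_line (a point): Middle of the row of four ports, at the level of the rail's top (rail frame x 0, y 15, z 40 mm; axes as the rail). Ports are round, 20.5 mm across, at 75, 25, -25 and -75 mm along y from here, for bungs 1, 2, 3 and 4. The strip must cover all four.
- port_catch (a point): Mouth of port 3. In each port two sprung rollers, front and back (-x and +x of the rail), 13 mm down, snap over a bung's beads. Pulled straight it holds with about 45 N and the rail (25 N) comes up with it; tilted 10 to 15 degrees about the rail's y axis, towards the robot and then away, one side slips past at a time (about 0.5 N m). Free once risen 11 mm.
- pin_left (a point): Left steel pin against which the strip's back edge lies: 8 mm thick, 8 mm high. Point on its axis at the level of the rail's top, 19.5 mm behind the line of the ports, so its front face is 15.5 mm behind that line (rail frame y 128 mm).
- pin_right (a point): Right steel pin against which the strip's back edge lies: 8 mm thick, 8 mm high. Point on its axis at the level of the rail's top, 19.5 mm behind the line of the ports, so its front face is 15.5 mm behind that line (rail frame y -90 mm).
- sleeve (a joint): Angle of the suction sleeve, rad: 0.3 per number, from 0 (number 0 at the index line, end stop) to 1.8 (6, end stop). Grows counter-clockwise seen from above. It clicks at every number: about 0.2 N m takes it over a click; let go, it settles in the nearest click.
- sleeve_grip (a point): On the sleeve's upright axis, at gripping height: black fluted round grip 40 mm across, from 22 mm below this point to 12 mm above it, over a skirt 72 mm across that bears white numbers 0 to 6. The number in force stands at the white index line on the housing, on the robot's side (-x of the rail).
- bung_1_grip (a point): Black rubber bung of port 1, 68 mm tall, 35 g; may be absent (its port is then open). Point in the middle of its square pull grip, 48 mm above its foot; z up its axis, x, y square to the grip's flats. From the foot: plug 16 mm thick, 24 mm long, two 18.6 mm beads; flange 26 mm across, 4 mm thick, resting on the rail; grip 22 x 22 x 40 mm.
- bung_2_grip (a point): Bung of port 2; the same kind, size, point and axes as bung 1; may be absent.
- bung_3_grip (a point): Bung of port 3; the same kind, size, point and axes as bung 1; may be absent.
- bung_4_grip (a point): Bung of port 4; the same kind, size, point and axes as bung 1; may be absent.
- strip_mid (a point): Centre of the loose pine strip, 300 x 30 x 14 mm, 90 g, lying flat on the desk behind the rail; x along its length, z up through its thickness (7 mm above its underside).
- cup: Bamboo cup standing on the desk, to the right of the rail: 94 mm across, 120 mm high, open at the top, about 64 mm clear inside, inner floor 14 mm up. Origin: centre of its underside, z up.

How it is judged:
On the way, in this order (a step that is already met when the one before it is completed fails the run):
1. the suction sleeve stands at 0 (value of joint sleeve below 0.06 rad), for 0.2 s.
2. every bung is out of its port and in the cup, the sleeve still at 0 (value of joint sleeve below 0.06 rad and horizontal distance between each of bung_1_grip, bung_2_grip, bung_3_grip, bung_4_grip and cup below 0.05 m and z of bung_1_grip in the frame of cup between 0.005 and 0.145 m and z of bung_2_grip in the frame of cup between 0.005 and 0.145 m and z of bung_3_grip in the frame of cup between 0.005 and 0.145 m and z of bung_4_grip in the frame of cup between 0.005 and 0.145 m), for 0.3 s.
3. the strip lies on the rail against the pins over all four ports, the sleeve still at 0 (value of joint sleeve below 0.06 rad and x of strip_mid in the frame of rail between -0.004 and 0.004 m and y of strip_mid in the frame of rail between 0.025 and 0.08 m and z of strip_mid in the frame of rail between 0.043 and 0.051 m and angle between the x axis of strip_mid and the y axis of rail, either way round below 0.03 rad and angle between the z axis of strip_mid and the z axis of rail, either way round below 0.03 rad), for 0.3 s.
At the end, for the whole second after the job is handed in: Bungs in the upright cup; strip flat on the rail, within 4 mm of the two pins, parallel within 0.03 rad, its middle 25 to 80 mm along the rail's y (all ports covered); sleeve in the click of 4 (1.2 rad within 0.06); rail flat on the desk (horizontal distance between each of bung_1_grip, bung_2_grip, bung_3_grip, bung_4_grip and cup below 0.05 m and z of bung_1_grip in the frame of cup between 0.005 and 0.145 m and z of bung_2_grip in the frame of cup between 0.005 and 0.145 m and z of bung_3_grip in the frame of cup between 0.005 and 0.145 m and z of bung_4_grip in the frame of cup between 0.005 and 0.145 m and value of joint sleeve between 1.14 and 1.26 rad and angle between cup's own z axis and vertical below 0.15 rad and x of strip_mid in the frame of rail between -0.004 and 0.004 m and y of strip_mid in the frame of rail between 0.025 and 0.08 m and z of strip_mid in the frame of rail between 0.043 and 0.051 m and angle between the x axis of strip_mid and the y axis of rail, either way round below 0.03 rad and angle between the z axis of strip_mid and the z axis of rail, either way round below 0.03 rad and height (world z) of rail below 0.004 m and angle between rail's own z axis and vertical below 0.02 rad and velocity of joint sleeve between -0.1 and 0.1 rad/s); the robot touches nothing.
It fails at once if the rail was lifted or tipped off its feet (more than 12 mm or 0.12 rad) (height (world z) of rail above 0.012 m or angle between rail's own z axis and vertical above 0.12 rad).
It fails at once if the rail was shoved more than 50 mm (distance of rail from where it was at the start of the episode above 0.05 m).
Of bung_1, bung_2, bung_3, bung_4 only 2 to 4 are there at a start; the rules pass over those that are not, and their reading is None.
At some moment in a run one of cup may be knocked a few centimetres aside while the robot is not near it.
Once in a run the grip may slacken for a moment while it holds something.
It also fails if it takes over 210 s, if anything falls off the work surface, if the arm or the gripper's body presses on something with over 40 N, if the wrist force passes 120 N, or if a joint passes its speed limit or range.

ROBOT

A 7-joint arm with a two-finger parallel gripper is mounted at the origin on a cart in front of the work surface, level with it; the furniture and walls round the work are solid. World frame = base frame: x ahead of the robot, y to its left, z up, the work surface at z = 0. Lengths are in m, angles in rad, forces in N, time in s.
With the tool pointing down it reaches from about 0.4 to 0.875 m from the base axis. Payload 19.3 kg.
Tool frame: the origin (TCP) lies at the very end of the fingers, on their centre line; the grasp point (between the pads) lies bot.grasp_offset behind it (bot.grasp_offset is the distance from the TCP to the grasp point, in m); z points along the fingers, y is the direction in which the jaws open and shut (so a half turn about z gives the same grasp; the last joint's range is limited). The gripper opens to 85 mm and grips with 20 to 120 N. Pads are 22 mm wide; open, the fingers measure 114 mm over their backs; the gripper's body (76 mm by 85 mm) begins 54 mm behind the grasp point. The pads swing forward as they close: fully open they stand 13 mm farther back than shut.
Start: joints at [-1.195, 0.521, -0.036, 1.599, 0.021, 1.021, -0.113], TCP at [0.27, 0.564, 0.231] pointing down, gripper open.
Joint ranges: [-2.91, 2.91], [-0.3, 2.13], [-1.5, 1.42], [0.17, 2.43], [-1.26, 4.41], [0.16, 1.93], [-2.52, 2.52]. Speed limits (rad/s): [1.89, 1.89, 2.39, 2.39, 3.01, 3.01, 3.01].

INTERFACE

Orientations are given as [roll, pitch, yaw] about the fixed x, y, z axes, in that order (R = Rz(yaw) Ry(pitch) Rx(roll)).
In Python, from workcell import bot gives the robot as it stands. The module is installed in compiled form; this text tells all that it offers.
- The arm moves only by the shell command python3 -m handwheel 'ROWS' [OPENING] [FORCE]. ROWS is JSON, a list of rows, each a list of 6 numbers: the shift along the tool's x, y, z as a fraction of full scale, then the turn, a rotation vector about the tool's x, y, z as a fraction of full scale. In form: [[x, y, z, rx, ry, rz], ...]. A call has 1 to 8 rows; each row shifts and turns the commanded pose from where the row before left it, along the tool's axes as they then stand; what a row does not reach is not made up. Full scale, the value 1, is 0.025 m for a shift and 360 degrees for a turn. A row lasts 1/8 s, in which the tool goes at most 62.5 mm and 10.7 degrees, less where a joint would pass 70% of its speed; a pose out of reach is approached as far as the arm can. A call with a number of a shift or a turn outside -1 to 1 is refused whole. A call with a gripper value outside its range is refused whole. OPENING is the closure, from -1 (fully open) to 1 (shut), set as the call begins (- or left out, the last holds). The fingers move at their own pace and stop on an object; FORCE is the grip in N (left out, the last holds). Time passes only in rows, so rows that do not move let the fingers close. It gives the time, the measured TCP pose, the force and the opening at its end, in the units of the state.
- bot.observe(): the state, without advancing time (a new reading comes with each control period).
- bot.grab_frame(name): name is "scene" or "top" or "wrist"; returns a dict with "pixels" (400x640x3 uint8, blue, green, red), "vertical_fov" (degrees; the focal length in pixels is half the picture's height over the tangent of half this angle, whatever the lens; pixels are square), "cx", "cy" (the principal point, pixels), "D" ([k1, k2, p1, p2, k3] as OpenCV has them; the pictures are not rectified), "R" (3x3) and "t" (3): a world point X has camera coordinates R X + t. Camera axes: x right, y down, z forward; pixel columns grow to the right and rows downward; lengths in m; the calibration is good to about 2 mm. A picture is of the moment at which its call begins. There is no depth.
- bot.job_done(): hands the job in, once; it reports no verdict.
Trained networks look in a picture, given as the dict that the camera call returned (one of the last four; its "shot" number tells which), for a name from the list of things; names that differ only in an ending like _2 or _b are one class to them, and where a whole thing is asked for, a point or a joint stands for the part that bears it (a point fixed in the world has none). Each returns a list of dicts, best first, with "score" (0 to 1); they miss things now and then, are a little off and sometimes report something else, mostly with a low value. They report only what shows in the picture. A call takes as long as a camera call.
- bot.trace(picture, thing): "region" (400x640 bool, what is visible of it) and "point" ([column, row] in pixels, amid what is visible of it).
The state is a dict: "clock": time; "qpos": joint angles; "qd": joint speeds; "joint_efforts": joint torques, N m; "position": TCP position; "tool_rot": TCP orientation; "force": force on the tool from outside, world axes, zero at the start; "moment": the same for the moment, N m; "grip_width": finger opening in m.
Only numpy, scipy, OpenCV 4.12 (cv2) and the standard library are available. Lean on these libraries where they do the work, as an engineer would, in place of code of your own. Each camera call takes 0.05 s, during which the arm holds its last target.

## Working session

There is one attempt and no reset: what is moved stays moved. The work goes in short steps, Python scripts to look and compute and a shell command to move; the robot and the scene stay as the last step left them, time stands still between calls to the robot, and variables do not carry over. Pictures are saved under pics/ and viewed, and the job is handed in when it is done.

```bash
mkdir -p pics; ls; cat > h.py <<'E'
import numpy as np, cv2
from workcell import bot
def shot(name,fn=None):
    p=bot.grab_frame(name)
    if fn: cv2.imwrite('pics/'+fn,p['pixels'])
    return p
def K(p):
    h=p['pixels'].shape[0]; f=h/2/np.tan(np.radians(p['vertical_fov'])/2)
    return np.array([[f,0,p['cx']],[0,f,p['cy']],[0,0,1]])
def ray(p,uv):
    q=cv2.undistortPoints(np.array([[uv]],float),K(p),np.array(p['D'],float))[0,0]
    R=np.array(p['R']);t=np.array(p['t'])
    return -R.T@t, R.T@np.array([q[0],q[1],1.])
def atz(p,uv,z):
    o,d=ray(p,uv); return o+d*(z-o[2])/d[2]
def proj(p,X):
    R=np.array(p['R']);t=np.array(p['t'])
    return cv2.projectPoints(np.array(X,float).reshape(-1,1,3),cv2.Rodrigues(R)[0],t,K(p),np.array(p['D'],float))[0][:,0]
def st():
    s=bot.observe()
    print('t',round(s['clock'],2),'pos',np.round(s['position'],4),'rot',np.round(s['tool_rot'],3),'F',np.round(s['force'],1),'M',np.round(s['moment'],2),'w',round(s['grip_width'],4),'q',np.round(s['qpos'],2))
    return s
E
python3 - <<'E'
from h import *
st(); print(bot.grasp_offset)
for n in ['scene','top','wrist']:
    p=shot(n,n+'0.png'); print(n,p['vertical_fov'],np.round(-np.array(p['R']).T@np.array(p['t']),3),p['D'])
E
```

```text
pics
t 0.0 pos [0.2694 0.5636 0.2307] rot [-3.14   0.     2.696] F [ 0.2 -0.3  0.4] M [-0.01 -0.06  0.  ] w 0.0856 q [-1.2   0.52 -0.04  1.6   0.02  1.02 -0.11]
0.0187
scene 47.23053882902303 [ 0.009 -0.467  0.87 ] [-0.08925527  0.          0.          0.          0.        ]
top 57.16372519665894 [0.377 0.036 0.926] [-0.01086757  0.          0.          0.          0.        ]
wrist 69.01740370491298 [0.208 0.593 0.374] [-0.05290918  0.          0.          0.          0.        ]
```

View pics/scene0.png

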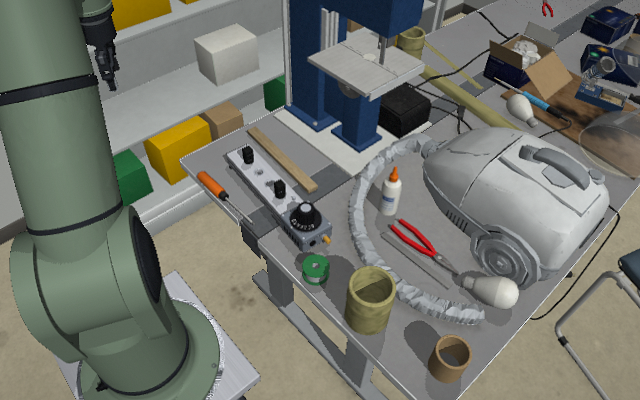

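View pics/top0.png

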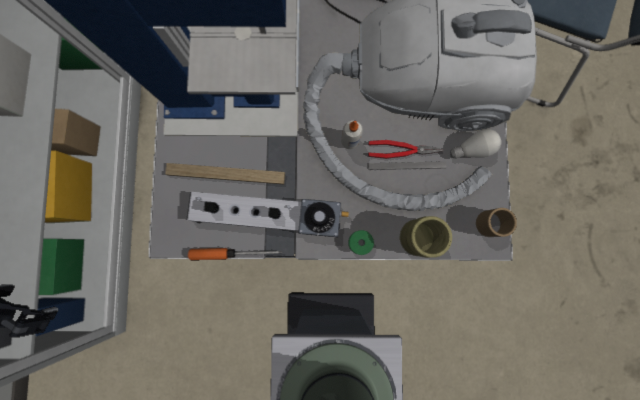

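View pics/wrist0.png

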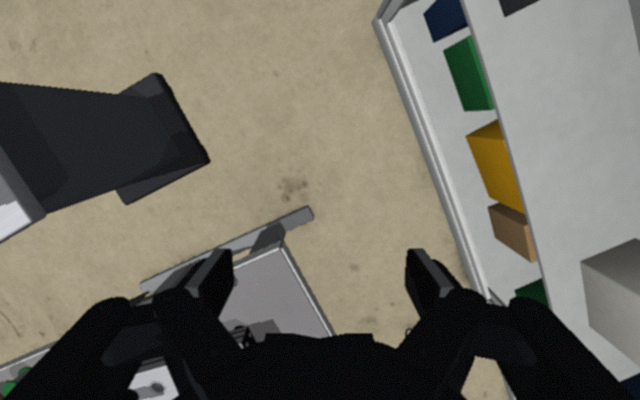

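```bash
python3 - <<'E'
from h import *
for n in ['top','scene']:
    p=shot(n)
    im=p['pixels'].copy()
    for th in ['rail','cup','strip_mid','sleeve_grip','bung_1_grip','pin_left','port_line','port_catch']:
        try: r=bot.trace(p,th)
        except Exception as e: print(th,e); continue
        for d in r[:4]:
            c=np.argwhere(d['region']); 
            print(n,th,round(d['score'],2),np.round(d['point'],1),d['region'].sum(),c.min(0)[::-1],c.max(0)[::-1])
    if n=='top':
        cv2.imwrite('pics/topz.png',cv2.resize(im[140:270,150:350],None,fx=4,fy=4,interpolation=cv2.INTER_CUBIC))
    else:
        cv2.imwrite('pics/scenez.png',cv2.resize(im[110:260,190:350],None,fx=4,fy=4,interpolation=cv2.INTER_CUBIC))
E
```

```text
top rail 0.72 [269.3 213.6] 4483 [187 192] [348 236]
top cup 0.71 [426.1 238.7] 1792 [400 216] [452 257]
top strip_mid 0.79 [229.2 173.1] 1371 [167 163] [284 183]
top sleeve_grip 0.89 [317.5 216.8] 757 [305 202] [335 232]
top pin_left 0.91 [265.6 211.8] 4541 [187 192] [348 236]
top pin_left 0.29 [318.4 218.3] 709 [305 203] [334 232]
top port_line 0.57 [268.  210.6] 4583 [187 192] [348 237]
top port_catch 0.82 [267.8 212.1] 4658 [187 191] [347 236]
scene rail 0.73 [284.2 202.6] 3711 [227 148] [332 251]
scene cup 0.92 [369.9 299.5] 2750 [346 266] [395 333]
scene cup 0.37 [245.2 155.6] 143 [242 147] [252 162]
scene strip_mid 0.88 [283.8 159.3] 1121 [248 127] [316 192]
scene sleeve_grip 0.74 [303.9 217.3] 657 [291 201] [321 229]
scene sleeve_grip 0.64 [369.7 302.7] 2776 [345 266] [395 334]
scene bung_1_grip 0.55 [249. 157.] 157 [242 147] [253 163]
scene pin_left 0.87 [284.4 205.4] 3818 [227 148] [332 250]
scene port_line 0.87 [288.3 204.4] 3785 [227 145] [331 251]
scene port_catch 0.92 [283.5 205.3] 3830 [226 148] [331 250]
```

View pics/topz.png

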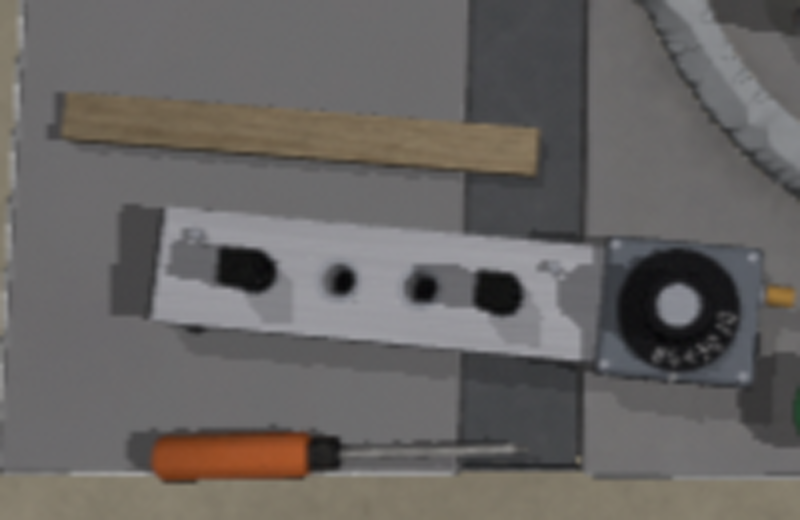

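View pics/scenez.png

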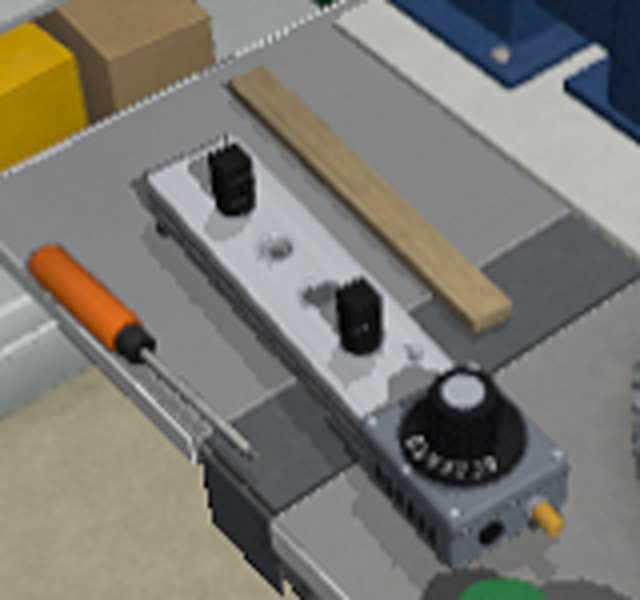

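```bash
cat > fit.py <<'E'
from h import *
from scipy.optimize import least_squares
def z2p(z,o): return (np.array(z,float)+.5)/4-.5+np.array(o)
def railT(v,P):
    x,y,a=v; c,s=np.cos(a),np.sin(a); P=np.array(P,float)
    return np.c_[x+c*P[:,0]-s*P[:,1], y+s*P[:,0]+c*P[:,1], P[:,2]]
E
python3 - <<'E'
from fit import *
top=shot('top'); sc=shot('scene')
Pt=[(.035,.150,.04),(-.035,.150,.04),(.042,-.12,.052),(.042,-.215,.052),(-.042,-.215,.052),(-.042,-.12,.052),(0,.04,.04),(0,-.01,.04)]
ut=[(166,206),(152,318),(606,238),(763,250),(748,384),(598,370),(341,280),(424,288)]
Ps=[(.035,.150,.04),(-.035,.150,.04),(0,.04,.04)]
us=[(228,138),(146,176),(275,248)]
ut=np.array([z2p(u,(150,140)) for u in ut]); us=np.array([z2p(u,(190,110)) for u in us])
def f(v): return np.r_[(proj(top,railT(v,Pt))-ut).ravel(),(proj(sc,railT(v,Ps))-us).ravel()]
r=least_squares(f,[.4,.1,0]); print(r.x, np.round(r.fun.reshape(-1,2),1))
v=r.x
print('sleeve',railT(v,[(0,-.1675,.08)]),'bungs',railT(v,[(0,.09,.064),(0,-.06,.064)]))
for z in (.07,.08,.09): print(z, atz(top,z2p((678,306),(150,140)),z), atz(sc,z2p((465,392),(190,110)),z))
print('cup',atz(top,[428,236],.12))
c=[atz(top,z2p(u,(150,140)),.014) for u in [(62,93),(62,138),(536,175),(540,128)]]
print('strip',np.round(c,4),np.mean(c,0), np.linalg.norm(c[0]-c[3]))
st()
E
```

```text
[ 0.45383158  0.20890291 -0.08326531] [[-0.1  0.4]
 [-0.3  1. ]
 [ 0.3 -1.2]
 [ 0.5 -0.7]
 [ 1.3  0.9]
 [-1.1  0.8]
 [-0.6  0.2]
 [-0.8  0. ]
 [ 1.8 -0.6]
 [-0.2  0.2]
 [ 0.4  0.2]]
sleeve [[0.43990075 0.04198322 0.08      ]] bungs [[0.4613168  0.2985911  0.064     ]
 [0.44884144 0.14911078 0.064     ]]
0.07 [0.44091278 0.04286674 0.07      ] [0.45327082 0.05778039 0.07      ]
0.08 [0.44017134 0.04278123 0.08      ] [0.44771686 0.05122513 0.08      ]
0.09 [0.43942989 0.04269572 0.09      ] [0.4421629  0.04466986 0.09      ]
cup [ 0.3949691  -0.19686104  0.12      ]
strip [[0.5775 0.4337 0.014 ]
 [0.5486 0.4322 0.014 ]
 [0.527  0.1332 0.014 ]
 [0.557  0.1312 0.014 ]] [0.55251435 0.28257555 0.014     ] 0.3032004821374389
t 1.15 pos [0.2695 0.5639 0.2313] rot [ 3.142 -0.     2.696] F [0.2 0.5 0.4] M [ 0.   -0.02 -0.02] w 0.0852 q [-1.2   0.52 -0.04  1.6   0.02  1.02 -0.11]
```

```bash
cat >> h.py <<'E'
from scipy.spatial.transform import Rotation as Ro
def Rt(rpy): return Ro.from_euler('xyz',rpy).as_matrix()
def go(tp,trpy=None):
    """units of total shift in present tool axes (shift first), then the turn"""
    s=st(); R=Rt(s['tool_rot']); d=R.T@(np.array(tp)-s['position'])/.025
    out='shift units %s (rows>=%d)'%(np.round(d,3),int(np.ceil(np.abs(d).max())))
    if trpy is not None:
        w=Ro.from_matrix(R.T@Rt(trpy)).as_rotvec()
        out+=' turn frac %s (rows>=%.1f)'%(np.round(w/2/np.pi,4),np.linalg.norm(w)/np.radians(10.7))
    print(out)
E
python3 - <<'E'
from h import *
go([.440,.042,.19],[np.pi,0,2.9])
E
```

```text
t 1.15 pos [0.2695 0.5639 0.2313] rot [ 3.142 -0.     2.696] F [0.2 0.5 0.4] M [ 0.   -0.02 -0.02] w 0.0852 q [-1.2   0.52 -0.04  1.6   0.02  1.02 -0.11]
shift units [-15.155 -15.895   1.652] (rows>=16) turn frac [ 0.     -0.     -0.0325] (rows>=1.1)
```

```bash
python3 -m handwheel '[[-0.5,-0.5,0,0,0,0],[-0.9,-0.95,0,0,0,0],[-0.9,-0.95,0,0,0,0],[-0.9,-0.95,0,0,0,0],[-0.9,-0.95,0,0,0,0],[-0.9,-0.95,0,0,0,0],[-0.9,-0.95,0,0,0,0],[-0.9,-0.95,0,0,0,0]]' -1 60
python3 -c "
from h import *
go([.440,.042,.19],[np.pi,0,2.9])"
```

```text
clock: 2.15
position: [0.3461, 0.3273, 0.2314]
tool_rot: [3.141, 0.0, 2.695]
force: [0.8, 0.4, 0.5]
grip_width: 0.0858
t 2.15 pos [0.3461 0.3273 0.2314] rot [3.141 0.    2.695] F [0.8 0.4 0.5] M [0.   0.04 0.02] w 0.0858 q [-0.88  0.29  0.    1.98 -0.    0.88  0.24]
shift units [-8.314 -8.67   1.657] (rows>=9) turn frac [ 0.      0.     -0.0326] (rows>=1.1)
```

```bash
python3 -m handwheel '[[-1,-1,0,0,0,0],[-1,-1,0,0,0,-0.011],[-1,-1,0,0,0,-0.011],[-1,-1,0.1,0,0,-0.011],[-1,-1,0.3,0,0,0],[-1,-1,0.4,0,0,0],[-1,-1,0.4,0,0,0],[-1,-1.2,0.4,0,0,0]]' -1 60
python3 -m handwheel '[[-1,-1,0,0,0,0],[-1,-1,0,0,0,-0.011],[-1,-1,0,0,0,-0.011],[-1,-1,0.1,0,0,-0.011],[-1,-1,0.3,0,0,0],[-1,-1,0.4,0,0,0],[-1,-1,0.4,0,0,0],[-0.5,-0.6,0.4,0,0,0]]' -1 60
python3 - <<'E'
from h import *
go([.440,.042,.19],[np.pi,0,2.9])
p=shot('wrist','w1.png')
for d in bot.trace(p,'sleeve_grip'): print(d['score'],d['point'],[atz(p,d['point'],z) for z in (.08,.09)])
E
```

```text
clock: 3.15
position: [0.4637, 0.0882, 0.1911]
tool_rot: [-3.141, 0.0, 2.901]
force: [0.5, 0.5, -0.0]
grip_width: 0.0855
t 3.15 pos [0.4637 0.0882 0.1911] rot [-3.141  0.     2.901] F [ 0.5  0.5 -0. ] M [ 0.01 -0.09  0.04] w 0.0855 q [-0.39  0.34  0.09  2.04 -0.04  0.77  1.06]
shift units [ 0.479 -2.021  0.045] (rows>=3) turn frac [-0.      0.0001  0.0001] (rows>=0.0)
0.89 [270.0, 179.1] [array([0.43603647, 0.04960429, 0.08      ]), array([0.4344973 , 0.05173818, 0.09      ])]refused, shift out of range in row 8
```

View pics/w1.png

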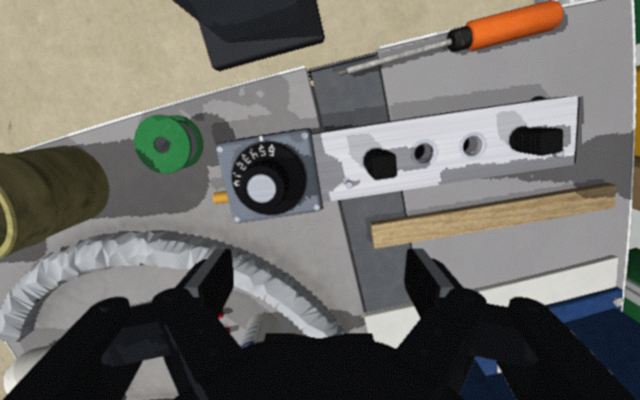

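```bash
python3 - <<'E'
from h import *
im=cv2.imread('pics/w1.png')[120:230,210:340]
cv2.imwrite('pics/w1z.png',cv2.resize(im,None,fx=5,fy=5,interpolation=cv2.INTER_CUBIC))
p=shot('wrist')
for z in (.09,.092,.095): print(atz(p,(262.5,188),z))
E
```

```text
[0.43967628 0.0430364  0.09      ]
[0.43932327 0.04353469 0.092     ]
[0.43879375 0.04428213 0.095     ]
```

View pics/w1z.png

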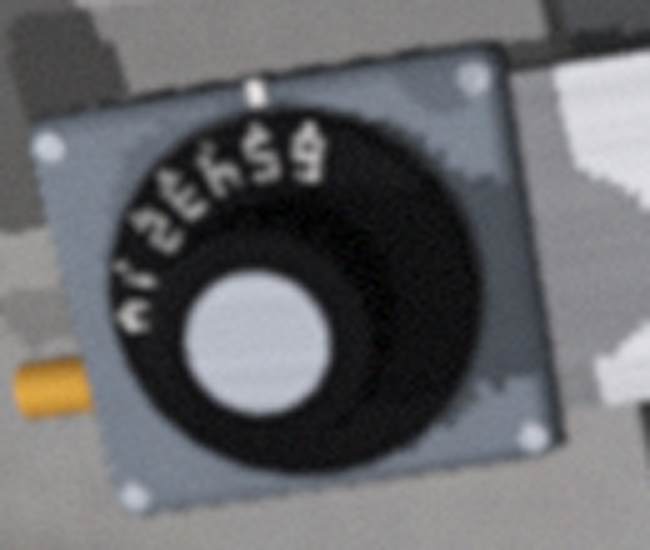

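```bash
python3 - <<'E'
from h import *
go([.4397,.0425,.067],[np.pi,0,2.9])
E
python3 -m handwheel '[[0.16,-0.67,0,0,0,0],[0.16,-0.67,0,0,0,0],[0.16,-0.67,0,0,0,0],[0,0,1,0,0,0],[0,0,1,0,0,0],[0,0,1,0,0,0],[0,0,1,0,0,0],[0,0,0.9,0,0,0]]' -1 60
python3 -c "
from h import *
go([.4397,.0425,.067],[np.pi,0,2.9]);shot('scene','s2.png')"
```

```text
t 3.3 pos [0.463  0.0894 0.1911] rot [-3.141e+00 -1.000e-03  2.901e+00] F [-0.5  1.   0.2] M [ 0.03  0.01 -0.  ] w 0.0855 q [-0.39  0.34  0.09  2.04 -0.04  0.77  1.06]
shift units [ 0.453 -2.041  4.966] (rows>=5) turn frac [-0.0001 -0.0001  0.0001] (rows>=0.0)
clock: 4.3
position: [0.4395, 0.044, 0.0683]
tool_rot: [-3.142, 0.0, 2.903]
force: [0.0, 0.3, 0.2]
grip_width: 0.0854
t 4.3 pos [0.4395 0.044  0.0683] rot [-3.142  0.     2.903] F [0.  0.3 0.2] M [ 0.02 -0.   -0.  ] w 0.0854 q [-0.29  0.52  0.07  2.2  -0.08  0.42  1.18]
shift units [-0.023 -0.058  0.05 ] (rows>=1) turn frac [-0.      0.      0.0005] (rows>=0.0)
```

```bash
python3 -m handwheel '[[0,-0.05,0.04,0,0,0],[0,0,0,0,0,0],[0,0,0,0,0,0],[0,0,0,0,0,0],[0,0,0,0,0,0],[0,0,0,0,0,0]]' 1 50; python3 -c "
from h import *
st();shot('scene','s2.png')
shot('wrist','w2.png')"
```

```text
clock: 5.1
position: [0.4402, 0.0435, 0.0688]
tool_rot: [3.141, 0.002, 2.903]
force: [-0.9, -1.7, 10.2]
grip_width: 0.0384
t 5.1 pos [0.4402 0.0435 0.0688] rot [3.141e+00 2.000e-03 2.903e+00] F [-0.9 -1.7 10.2] M [-0.11  0.28  0.01] w 0.0384 q [-0.28  0.52  0.07  2.2  -0.08  0.42  1.18]
```

View pics/w2.png

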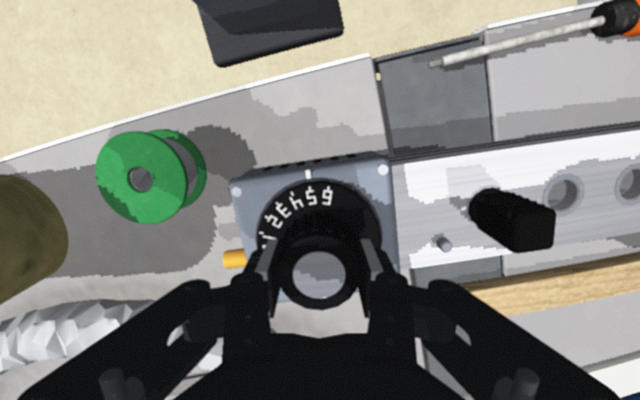

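```bash
python3 -m handwheel '[[0,0,-0.08,0,0,0],[0,0,0,0,0,0.02],[0,0,0,0,0,0.027],[0,0,0,0,0,0.027],[0,0,0,0,0,0.027],[0,0,0,0,0,0.027],[0,0,0,0,0,0.027],[0,0,0,0,0,0.027]]' ; python3 -m handwheel '[[0,0,0,0,0,0.027],[0,0,0,0,0,0.027],[0,0,0,0,0,0.014],[0,0,0,0,0,0]]';python3 -c "
from h import *
st()
shot('wrist','w3.png')"
```

```text
clock: 6.2
position: [0.4389, 0.0432, 0.0697]
tool_rot: [-3.14, 0.0, 1.754]
force: [-0.6, -4.0, -14.3]
grip_width: 0.0386
clock: 6.7
position: [0.4389, 0.0438, 0.0697]
tool_rot: [-3.14, 0.0, 1.333]
force: [-0.7, 0.3, -13.6]
grip_width: 0.038
t 6.7 pos [0.4389 0.0438 0.0697] rot [-3.14   0.     1.333] F [ -0.7   0.3 -13.6] M [ 0.14  0.17 -0.01] w 0.038 q [-0.6   0.58  0.48  2.21 -0.59  0.47  0.12]
```

View pics/w3.png

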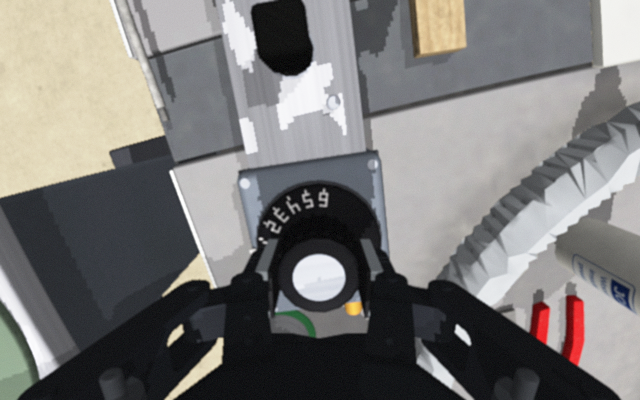

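```bash
python3 -m handwheel '[[0,0,0,0,0,0],[0,0,0,0,0,0],[0,0,0,0,0,0],[0,0,-0.5,0,0,0],[0,0,-1,0,0,0],[0,0,-1,0,0,0],[0,0,-1,0,0,0],[0,0,-1,0,0,0]]' -1 50;python3 -c "
from h import *
st()
p=shot('wrist','w4.png')
cv2.imwrite('pics/w4z.png',cv2.resize(p['pixels'][100:300,180:420],None,fx=3,fy=3))
shot('top','t4.png')"
```

```text
clock: 7.75
position: [0.4395, 0.0433, 0.1839]
tool_rot: [3.141, -0.0, 1.332]
force: [0.2, 0.7, 0.5]
grip_width: 0.0853
t 7.75 pos [0.4395 0.0433 0.1839] rot [ 3.141 -0.     1.332] F [0.2 0.7 0.5] M [-0.    0.03  0.03] w 0.0853 q [-0.8   0.38  0.72  2.14 -0.38  0.75 -0.07]
```

View pics/w4.png

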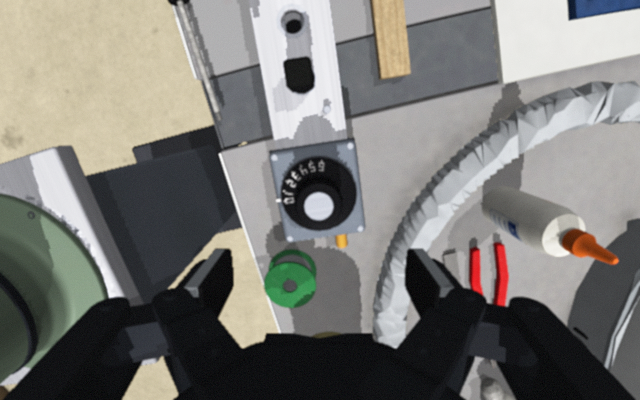

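View pics/t4.png

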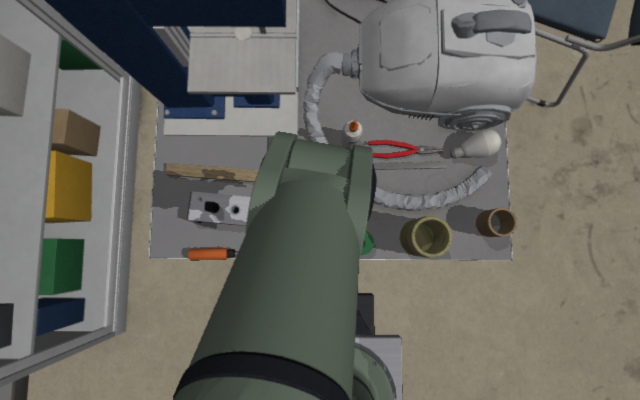

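View pics/w4z.png

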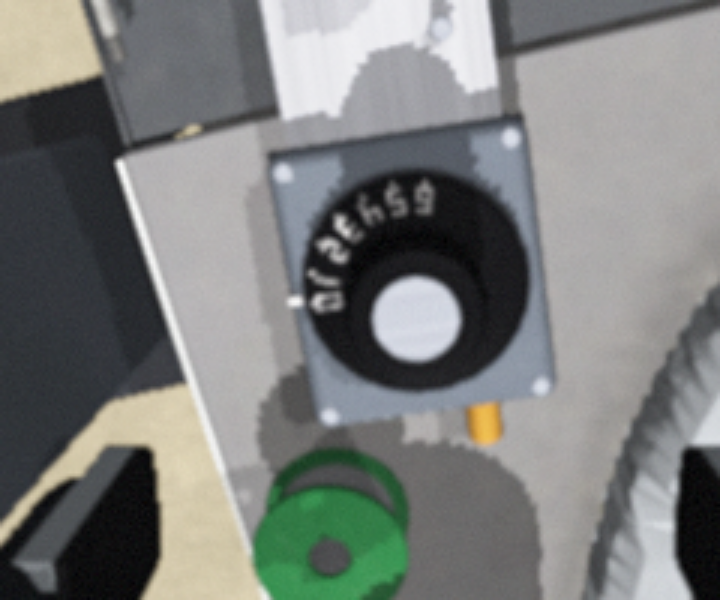

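```bash
python3 -c "
from h import *
go([.4488,.1491,.16],[np.pi,0,1.4875])"
```

```text
t 7.85 pos [0.4405 0.0436 0.1848] rot [ 3.139e+00 -2.000e-03  1.332e+00] F [ 0.2  0.1 -0.3] M [-0.01 -0.03 -0.07] w 0.0854 q [-0.8   0.38  0.73  2.14 -0.38  0.75 -0.07]
shift units [ 4.178 -0.678  0.998] (rows>=5) turn frac [ 0.0005 -0.0003 -0.0247] (rows>=0.8)
```

```bash
python3 -m handwheel '[[0.7,-0.11,0,0,0,0],[0.7,-0.11,0,0,0,0],[0.7,-0.11,0,0,0,0],[0.7,-0.11,0.3,0,0,0],[0.7,-0.11,0.4,0,0,0],[0.7,-0.13,0.3,0,0,0],[0,0,0,0,0,-0.0245],[0,0,0,0,0,0]]' -1 60;python3 -c "
from h import *
go([.4488,.1491,.16],[np.pi,0,1.4875])
p=shot('wrist','w5.png')
for d in bot.trace(p,'bung_4_grip'): print(d['score'],d['point'],atz(p,d['point'],.084))"
```

```text
clock: 8.85
position: [0.4478, 0.1499, 0.1569]
tool_rot: [-3.141, 0.0, 1.486]
force: [-0.3, -0.2, 0.7]
grip_width: 0.0851
t 8.85 pos [0.4478 0.1499 0.1569] rot [-3.141  0.     1.486] F [-0.3 -0.2  0.7] M [-0.03 -0.01  0.  ] w 0.0851 q [-0.92  0.47  0.62  2.09 -0.41  0.71 -0.11]
shift units [-0.028  0.042 -0.124] (rows>=1) turn frac [-0.0001  0.     -0.0003] (rows>=0.0)
0.72 [319.3, 203.3] [0.44933001 0.15596386 0.084     ]
```

View pics/w5.png

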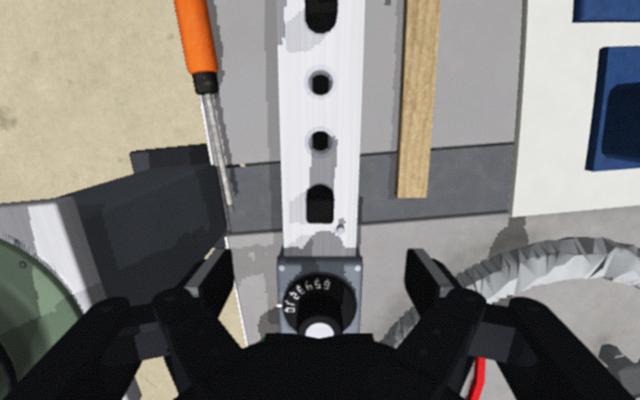

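```bash
python3 -c "
from fit import *
p=shot('wrist')
v=[.4538,.2089,-.0833]
print(np.round(proj(p,railT(v,[(0,-.06,.084),(0,-.06,.044),(0,-.01,.04),(0,.04,.04),(0,-.1675,.092),(0,.09,.084)])),1))
cv2.imwrite('pics/w5z.png',cv2.resize(p['pixels'][50:250,260:420],None,fx=4,fy=4))
"
```

```text
[[319.2 211.3]
 [319.1 198. ]
 [318.8 141.9]
 [318.5  81.6]
 [319.8 332.7]
 [318.   -6.5]]
```

View pics/w5z.png

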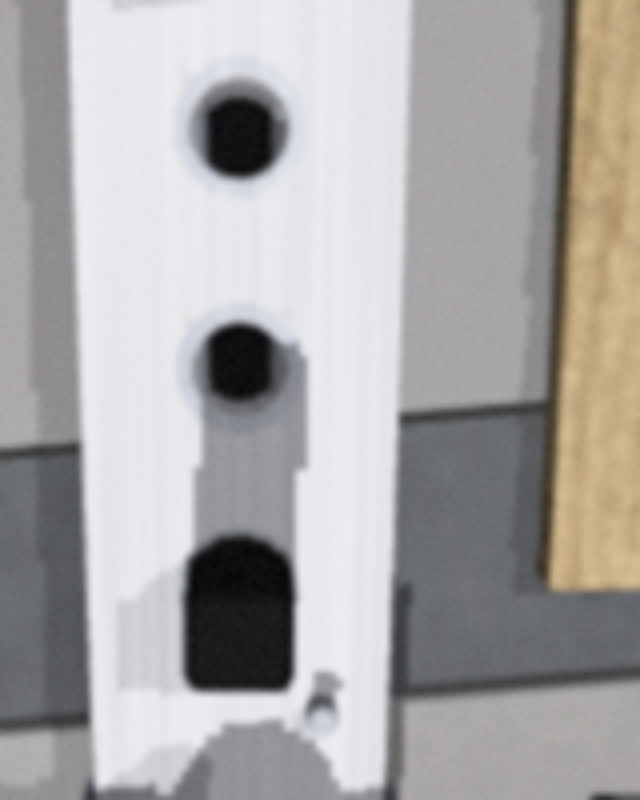

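```bash
python3 -m handwheel '[[0,0.05,0.5,0,0,0],[0,0,1,0,0,0],[0,0,1,0,0,0],[0,0,1,0,0,0],[0,0,0.75,0,0,0],[0,0,0,0,0,0]]' -1 80;python3 -c "
from h import *
go([.4490,.1495,.050],[np.pi,0,1.4875])"
```

```text
clock: 9.75
position: [0.4484, 0.1487, 0.0497]
tool_rot: [-3.139, 0.002, 1.485]
force: [0.8, -0.1, 0.5]
grip_width: 0.0852
t 9.75 pos [0.4484 0.1487 0.0497] rot [-3.139e+00  2.000e-03  1.485e+00] F [ 0.8 -0.1  0.5] M [0.01 0.06 0.02] w 0.0852 q [-0.77  0.65  0.43  2.14 -0.59  0.47  0.03]
shift units [ 0.033  0.022 -0.013] (rows>=1) turn frac [-0.0003  0.0003 -0.0004] (rows>=0.0)
```

```bash
python3 -m handwheel '[[0,0,0,0,0,0],[0,0,0,0,0,0],[0,0,0,0,0,0],[0,0,0,0,0,0],[0,0,0,0,0,0],[0,0,0,0,0,0]]' 1 80;python3 -c "
from h import *
st();shot('wrist','w6.png')"
```

```text
clock: 10.5
position: [0.4491, 0.1495, 0.0512]
tool_rot: [-3.141, -0.0, 1.486]
force: [-2.6, 0.3, 5.2]
grip_width: 0.0212
t 10.5 pos [0.4491 0.1495 0.0512] rot [-3.141 -0.     1.486] F [-2.6  0.3  5.2] M [0.13 0.53 0.  ] w 0.0212 q [-0.77  0.64  0.43  2.14 -0.58  0.47  0.03]
```

View pics/w6.png

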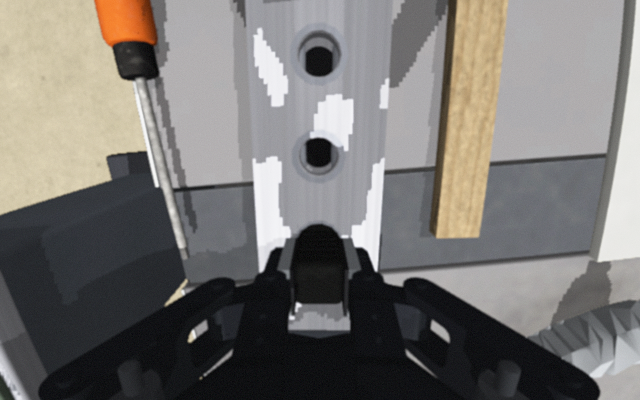

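```bash
python3 -m handwheel '[[0,0.06,-0.015,0.011,0,0],[0,0.06,-0.02,0.011,0,0],[0,0.06,-0.02,0.011,0,0],[0,0,0,0,0,0]]';python3 -c "
from h import *
st()"
```

```text
clock: 11.05
position: [0.4547, 0.149, 0.0523]
tool_rot: [-2.934, -0.0, 1.486]
force: [-0.2, 1.2, 13.0]
grip_width: 0.0209
t 11.05 pos [0.4547 0.149  0.0523] rot [-2.934 -0.     1.486] F [-0.2  1.2 13. ] M [ 0.4   0.17 -0.07] w 0.0209 q [-0.69  0.72  0.44  1.97 -0.54  0.78  0.03]
```

```bash
python3 -m handwheel '[[0,-0.06,-0.04,-0.011,0,0],[0,-0.06,-0.03,-0.011,0,0],[0,-0.06,-0.02,-0.011,0,0],[0,-0.06,-0.02,-0.011,0,0],[0,-0.06,-0.02,-0.011,0,0],[0,-0.06,-0.02,-0.011,0,0],[0,0,0,0,0,0]]';python3 -c "
from h import *
st()"
```

```text
clock: 11.92
position: [0.442, 0.1501, 0.0555]
tool_rot: [2.94, 0.0, 1.488]
force: [-16.9, 3.8, 5.3]
grip_width: 0.021
t 11.93 pos [0.442  0.1501 0.0555] rot [2.94  0.    1.488] F [-16.9   3.8   5.3] M [0.81 3.91 0.09] w 0.021 q [-0.85  0.59  0.41  2.3  -0.71  0.16  0.09]
```

```bash
python3 -m handwheel '[[0,0.03,-0.02,0.011,0,0],[0,0.075,-0.03,0.011,0,0],[0,0.075,-0.02,0.011,0,0],[0,0.075,-0.02,0.011,0,0],[0,0.075,-0.02,0.011,0,0],[0,0.075,-0.02,0.011,0,0],[0,0,0,0,0,0]]';python3 -c "
from h import *
st();shot('wrist','w7.png')"
```

```text
clock: 12.8
position: [0.4548, 0.1484, 0.0592]
tool_rot: [-2.932, 0.001, 1.486]
force: [-5.9, 2.1, 8.1]
grip_width: 0.0207
t 12.8 pos [0.4548 0.1484 0.0592] rot [-2.932e+00  1.000e-03  1.486e+00] F [-5.9  2.1  8.1] M [ 0.19  1.53 -0.01] w 0.0207 q [-0.73  0.73  0.51  1.97 -0.58  0.81  0.08]
```

View pics/w7.png

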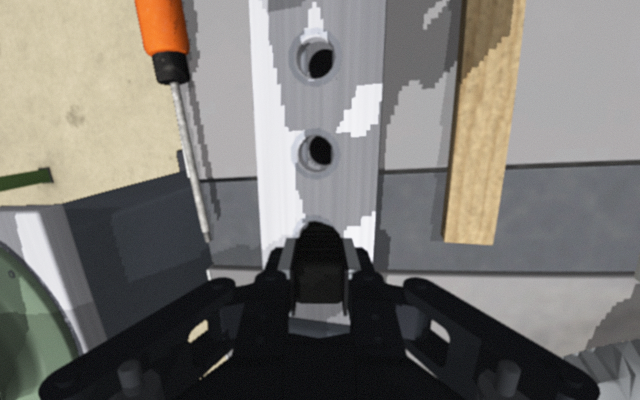

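```bash
python3 -m handwheel '[[0,-0.08,-0.03,-0.011,0,0],[0,-0.08,-0.03,-0.011,0,0],[0,-0.08,-0.03,-0.011,0,0],[0,-0.08,-0.03,-0.011,0,0],[0,-0.08,-0.03,-0.011,0,0],[0,-0.08,-0.03,-0.011,0,0],[0,0,0,0,0,0]]';python3 -c "
from h import *
st()"
```

```text
clock: 13.72
position: [0.4434, 0.15, 0.0647]
tool_rot: [2.933, -0.0, 1.487]
force: [0.3, 0.1, -0.2]
grip_width: 0.0209
t 13.72 pos [0.4434 0.15   0.0647] rot [ 2.933 -0.     1.487] F [ 0.3  0.1 -0.2] M [ 0.   -0.04  0.03] w 0.0209 q [-0.88  0.57  0.45  2.3  -0.71  0.18  0.09]
```

```bash
python3 -m handwheel '[[0,0.06,-0.1,0.011,0,0],[0,0.06,-0.2,0.011,0,0],[0,0.04,-0.4,0.011,0,0],[0,0,-1,0,0,0],[0,0,-1,0,0,0],[0,0,-1,0,0,0],[0,0,-1,0,0,0],[0,0,-1,0,0,0]]';python3 -c "
from h import *
st();p=shot('scene','s8.png')
p=shot('top','t8.png');print(bot.trace(p,'cup')[0]['point'])"
```

```text
clock: 14.72
position: [0.4458, 0.149, 0.2087]
tool_rot: [-3.141, 0.001, 1.485]
force: [-0.3, 1.4, -0.2]
grip_width: 0.0207
t 14.72 pos [0.4458 0.149  0.2087] rot [-3.141e+00  1.000e-03  1.485e+00] F [-0.3  1.4 -0.2] M [-0.    0.02  0.03] w 0.0207 q [-1.06  0.41  0.8   2.05 -0.39  0.84 -0.12]
[426.8, 237.4]
```

View pics/s8.png

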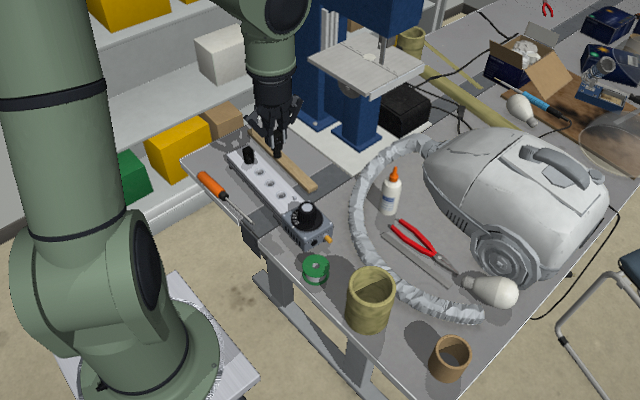

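View pics/t8.png

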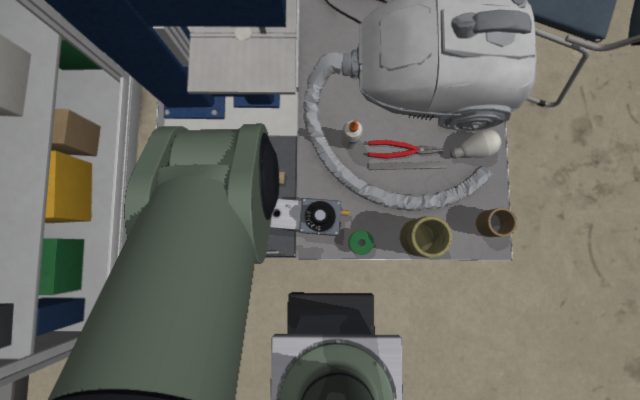

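```bash
cat > cup.py <<'E'
from h import *
from scipy.optimize import least_squares
from scipy.spatial import ConvexHull
def cupfit(verbose=True,names=('top','scene')):
    """fit cup centre by silhouette bounding edges: convex hull of projected cylinder vs trace region bbox"""
    a=np.linspace(0,2*np.pi,72,endpoint=False)
    C=np.r_[np.c_[.047*np.cos(a),.047*np.sin(a),0*a+.12],np.c_[.047*np.cos(a),.047*np.sin(a),0*a]]
    obs=[]
    for n in names:
        p=shot(n)
        for d in bot.trace(p,'cup')[:1]:
            c=np.argwhere(d['region'])[:,::-1]; lo,hi=np.percentile(c,0.5,axis=0),np.percentile(c,99.5,axis=0)
            obs.append((p,lo,hi)); print(n,round(d['score'],2),lo,hi)
    def f(v):
        r=[]
        for p,lo,hi in obs:
            q=proj(p,C+[v[0],v[1],0]); r+=[q.min(0)-lo,q.max(0)-hi]
        return np.concatenate(r)
    s=least_squares(f,[.39,-.19],loss='soft_l1'); print(s.x,np.round(f(s.x),1)); return s.x
if __name__=='__main__': v=cupfit()
E
python3 cup.py; python3 - <<'E'
from h import *
p=shot('top','t9.png');cv2.imwrite('pics/t9z.png',cv2.resize(p['pixels'][200:270,390:470],None,fx=6,fy=6))
p=shot('scene');cv2.imwrite('pics/s9z.png',cv2.resize(p['pixels'][255:345,330:410],None,fx=6,fy=6))
E
```

```text
top 0.8 [401. 217.] [450. 256.]
scene 0.7 [346. 267.] [394. 333.]
[ 0.39477423 -0.20113589] [-3.6 -2.3  1.3  1.7 -3.2 -3.6  2.   1.8]
```

View pics/t9z.png

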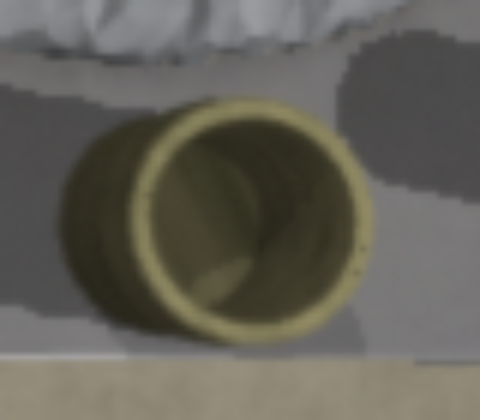

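View pics/s9z.png

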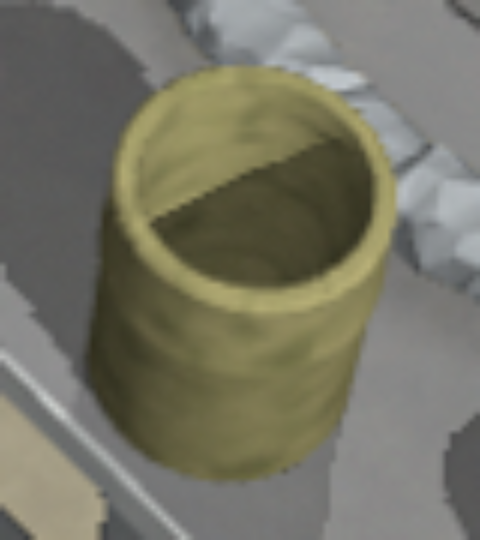

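```bash
python3 - <<'E'
from h import *
print(atz(shot('top'),(431.7,236.4),.12),atz(shot('scene'),(372.1,285.8),.12))
go([.394,-.203,.2087],[np.pi,0,1.4875])
E
```

```text
[ 0.39413791 -0.20499321  0.12      ] [ 0.39337454 -0.20487683  0.12      ]
t 15.28 pos [0.4452 0.1496 0.2071] rot [-3.141e+00  1.000e-03  1.486e+00] F [-0.3  0.8  0.3] M [ 0.05 -0.01  0.04] w 0.0211 q [-1.06  0.41  0.8   2.05 -0.39  0.84 -0.12]
shift units [-14.225  -0.847  -0.056] (rows>=15) turn frac [-0.0001  0.0001 -0.0002] (rows>=0.0)
```

```bash
python3 -m handwheel '[[-0.6,-0.05,0,0,0,0],[-0.94,-0.06,0,0,0,0],[-0.94,-0.06,0,0,0,0],[-0.94,-0.06,0,0,0,0],[-0.94,-0.06,0,0,0,0],[-0.94,-0.06,0,0,0,0],[-0.94,-0.06,0,0,0,0],[-0.94,-0.06,0,0,0,0]]'
python3 -m handwheel '[[-0.94,-0.06,0,0,0,0],[-0.94,-0.06,0,0,0,0],[-0.94,-0.06,0,0,0,0],[-0.94,-0.06,0,0,0,0],[-0.94,-0.06,0,0,0,0],[-0.94,-0.06,0,0,0,0],[-0.7,-0.06,0,0,0,0],[-0.3,0,0,0,0,0]]'
python3 -c "
from h import *
go([.394,-.193,.13],[np.pi,0,1.4875])
shot('scene','s10.png');shot('wrist','w10.png')
p=shot('top','t10.png');print(bot.trace(p,'cup')[0]['point'])"
```

```text
clock: 16.27
position: [0.4177, -0.0297, 0.2074]
tool_rot: [-3.142, -0.0, 1.486]
force: [0.1, 0.5, -0.5]
grip_width: 0.0207
clock: 17.27
position: [0.393, -0.1938, 0.2074]
tool_rot: [-3.141, 0.0, 1.484]
force: [0.2, 0.2, -0.3]
grip_width: 0.0208
t 17.27 pos [ 0.393  -0.1938  0.2074] rot [-3.141  0.     1.484] F [ 0.2  0.2 -0.3] M [ 0.06 -0.04 -0.04] w 0.0208 q [-0.33  0.36  0.83  2.12 -0.36  0.81  0.64]
shift units [0.037 0.035 3.096] (rows>=4) turn frac [-0.      0.     -0.0005] (rows>=0.0)
[420.4, 235.5]
```

View pics/s10.png

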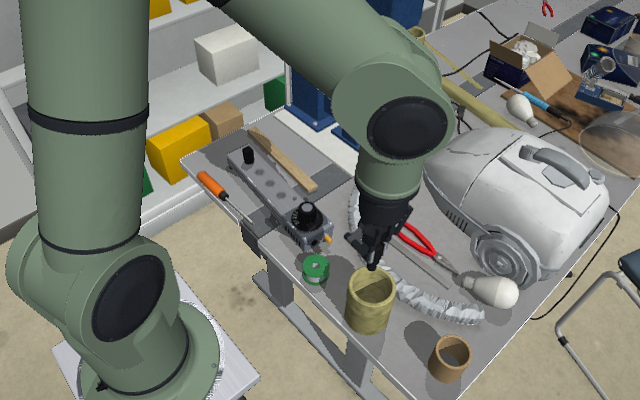

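View pics/w10.png

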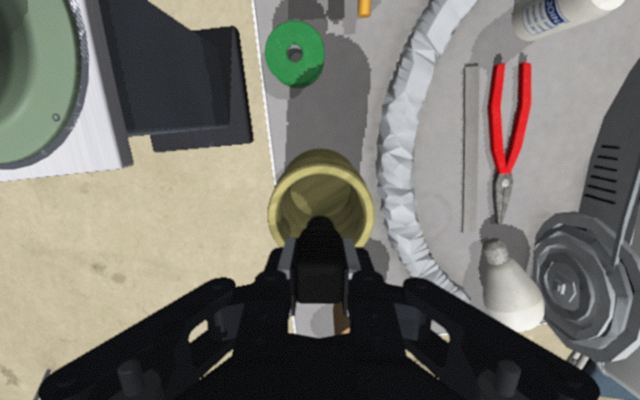

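```bash
python3 - <<'E'
from h import *
p=shot('wrist')
print(atz(p,(268,215),.12),atz(p,(375,215),.12),atz(p,(321,163),.12))
a=np.linspace(0,2*np.pi,100)
im=p['pixels'].copy()
q=proj(p,np.c_[.394+.047*np.cos(a),-.205+.047*np.sin(a),0*a+.12])
cv2.polylines(im,[q.astype(int).reshape(-1,1,2)],True,(0,0,255))
cv2.imwrite('pics/w10b.png',im)
E
```

```text
[ 0.35147013 -0.19684184  0.12      ] [ 0.44050733 -0.20438718  0.12      ] [ 0.39914934 -0.15728016  0.12      ]
```

View pics/w10b.png

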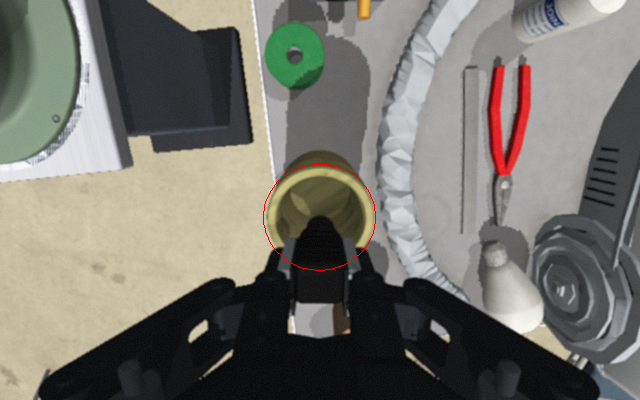

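```bash
python3 -m handwheel '[[0,0.03,0.8,0,0,0],[0,0,0.8,0,0,0],[0,0,0.8,0,0,0],[0,0,0.7,0,0,0],[0,0,0.1,0,0,0],[0,0,0,0,0,0]]'
python3 -m handwheel '[[0,0,0,0,0,0],[0,0,0,0,0,0],[0,0,0,0,0,0],[0,0,-0.5,0,0,0],[0,0,-1,0,0,0],[0,0,-1,0,0,0],[0,0,-1,0,0,0]]' -0.2
python3 -c "
from h import *
st()
p=shot('scene','s11.png');cv2.imwrite('pics/s11z.png',cv2.resize(p['pixels'][255:345,330:410],None,fx=6,fy=6));shot('wrist','w11.png')"
```

```text
clock: 18.27
position: [0.3948, -0.1926, 0.1277]
tool_rot: [3.141, 0.0, 1.487]
force: [-1.0, -0.9, -0.0]
grip_width: 0.0207
clock: 19.15
position: [0.3945, -0.1929, 0.2164]
tool_rot: [3.141, 0.0, 1.486]
force: [0.1, 1.3, -0.7]
grip_width: 0.0511
t 19.15 pos [ 0.3945 -0.1929  0.2164] rot [3.141 0.    1.486] F [ 0.1  1.3 -0.7] M [ 0.03 -0.03  0.05] w 0.0511 q [-0.35  0.34  0.85  2.11 -0.35  0.83  0.62]
```

View pics/w11.png

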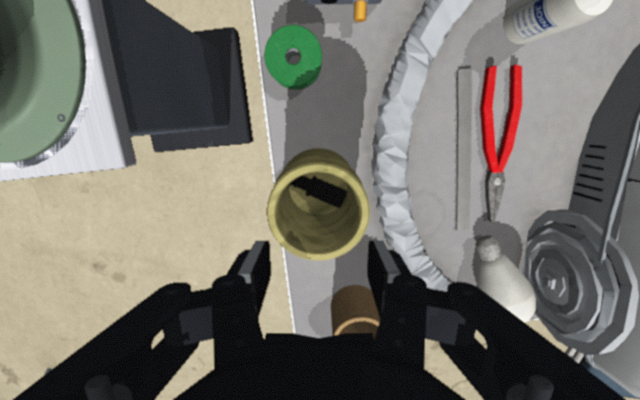

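View pics/s11z.png

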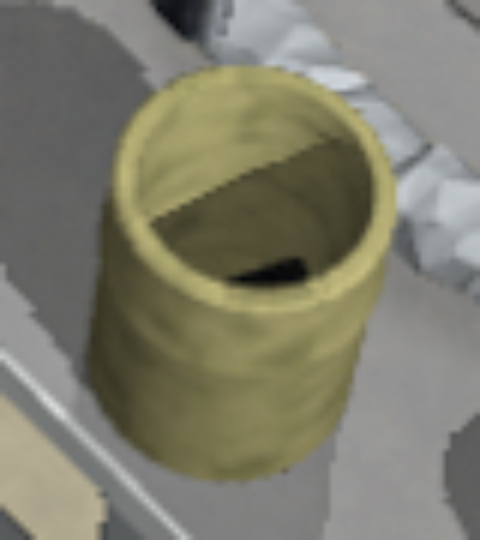

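```bash
python3 -m handwheel '[[0.6,0.04,0,0,0,0],[0.96,0.05,0,0,0,0],[0.96,0.05,0,0,0,0],[0.96,0.05,0,0,0,0],[0.96,0.05,0,0,0,0],[0.96,0.05,0,0,0,0],[0.96,0.05,0,0,0,0],[0.96,0.05,0,0,0,0]]' -1
python3 -m handwheel '[[0.96,0.05,0,0,0,0],[0.96,0.05,0,0,0,0],[0.96,0.05,0,0,0,0],[0.96,0.05,0,0,0,0],[0.96,0.05,0,0,0,0],[0.96,0.05,0,0,0,0],[0.96,0.05,0,0,0,0],[0.96,0.05,0,0,0,0]]' -1
python3 -c "
from h import *
go([.4613,.2986,.16],[np.pi,0,1.4875])"
```

```text
clock: 20.25
position: [0.4197, -0.0105, 0.215]
tool_rot: [-3.141, 0.0, 1.486]
force: [0.6, -0.6, -0.5]
grip_width: 0.0854
clock: 21.25
position: [0.4462, 0.1805, 0.2149]
tool_rot: [-3.142, 0.0, 1.486]
force: [0.6, -0.5, 0.0]
grip_width: 0.0855
t 21.25 pos [0.4462 0.1805 0.2149] rot [-3.142  0.     1.486] F [ 0.6 -0.5  0. ] M [-0.02 -0.03 -0.02] w 0.0855 q [-1.11  0.42  0.8   2.01 -0.39  0.87 -0.18]
shift units [4.758 0.204 2.197] (rows>=5) turn frac [-0.      0.     -0.0002] (rows>=0.0)
```

```bash
python3 -m handwheel '[[0.9,0.04,0.2,0,0,0],[0.9,0.04,0.5,0,0,0],[0.9,0.04,0.5,0,0,0],[0.9,0.04,0.5,0,0,0],[0.8,0.04,0.4,0,0,0],[0.36,0,0.1,0,0,0],[0,0,0,0,0,0]]' -1 80
python3 - <<'E'
from fit import *
go([.4613,.2986,.05],[np.pi,0,1.4875])
p=shot('wrist')
v=[.4538,.2089,-.0833]
print(np.round(proj(p,railT(v,[(0,.09,.084),(0,.09,.044),(-.035,.15,.04),(.035,.15,.04)])),1))
cv2.imwrite('pics/w12z.png',cv2.resize(p['pixels'][90:290,220:420],None,fx=3,fy=3,interpolation=cv2.INTER_CUBIC))
E
```

```text
clock: 22.12
position: [0.4611, 0.2976, 0.1598]
tool_rot: [-3.142, 0.0, 1.487]
force: [-0.3, -0.7, -0.7]
grip_width: 0.0856
t 22.12 pos [0.4611 0.2976 0.1598] rot [-3.142  0.     1.487] F [-0.3 -0.7 -0.7] M [-0.01  0.04  0.  ] w 0.0856 q [-1.17  0.6   0.7   1.9  -0.52  0.83 -0.28]
shift units [0.045 0.005 4.392] (rows>=5) turn frac [-0.      0.0001 -0.0002] (rows>=0.0)
[[318.1 208.5]
 [318.2 195.7]
 [278.4 128.6]
 [357.9 128.5]]
```

View pics/w12z.png

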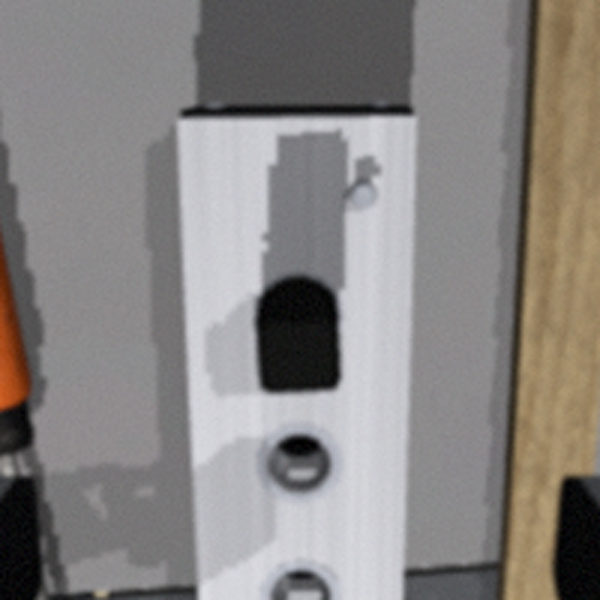

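```bash
python3 -m handwheel '[[0.04,0.03,0.5,0,0,0],[0,0,1,0,0,0],[0,0,1,0,0,0],[0,0,1,0,0,0],[0,0,0.85,0,0,0],[0,0,0,0,0,0]]' -1 80
python3 -m handwheel '[[0,0,0,0,0,0],[0,0,0,0,0,0],[0,0,0,0,0,0],[0,0,0,0,0,0],[0,0,0,0,0,0],[0,0,0,0,0,0]]' 1 80;python3 -c "
from h import *
st()"
```

```text
clock: 22.92
position: [0.4613, 0.2973, 0.0499]
tool_rot: [-3.14, 0.002, 1.485]
force: [0.8, -0.1, 0.7]
grip_width: 0.0852
clock: 23.68
position: [0.4619, 0.2984, 0.0513]
tool_rot: [-3.141, -0.0, 1.486]
force: [-3.9, -0.7, 4.6]
grip_width: 0.0211
t 23.68 pos [0.4619 0.2984 0.0513] rot [-3.141 -0.     1.486] F [-3.9 -0.7  4.6] M [-0.19  0.51  0.02] w 0.0211 q [-1.06  0.75  0.55  1.95 -0.66  0.63 -0.17]
```

Same rocking as before.

```bash
python3 -m handwheel '[[0,0.06,-0.02,0.011,0,0],[0,0.06,-0.03,0.011,0,0],[0,0.06,-0.03,0.011,0,0],[0,0,0,0,0,0]]'
python3 -m handwheel '[[0,-0.07,-0.03,-0.011,0,0],[0,-0.07,-0.03,-0.011,0,0],[0,-0.07,-0.02,-0.011,0,0],[0,-0.07,-0.02,-0.011,0,0],[0,-0.07,-0.02,-0.011,0,0],[0,-0.07,-0.02,-0.011,0,0],[0,0,0,0,0,0]]';python3 -c "
from h import *
st()"
```

```text
clock: 24.18
position: [0.4673, 0.2978, 0.0528]
tool_rot: [-2.934, -0.0, 1.485]
force: [-1.1, 2.0, 7.8]
grip_width: 0.021
clock: 25.05
position: [0.4557, 0.2992, 0.0567]
tool_rot: [2.933, 0.0, 1.488]
force: [-0.4, -1.8, 2.9]
grip_width: 0.0208
t 25.05 pos [0.4557 0.2992 0.0567] rot [2.933 0.    1.488] F [-0.4 -1.8  2.9] M [-0.24  0.27 -0.06] w 0.0208 q [-1.21  0.71  0.59  2.09 -0.68  0.35 -0.22]
```

```bash
python3 -m handwheel '[[0,0.08,-0.03,0.011,0,0],[0,0.08,-0.03,0.011,0,0],[0,0.08,-0.02,0.011,0,0],[0,0.08,-0.02,0.011,0,0],[0,0.08,-0.02,0.011,0,0],[0,0.08,-0.02,0.011,0,0],[0,0,0,0,0,0]]'
python3 -m handwheel '[[0,-0.08,-0.03,-0.011,0,0],[0,-0.08,-0.03,-0.011,0,0],[0,-0.08,-0.03,-0.011,0,0],[0,-0.08,-0.03,-0.011,0,0],[0,-0.08,-0.03,-0.011,0,0],[0,-0.08,-0.03,-0.011,0,0],[0,0,0,0,0,0]]';python3 -c "
from h import *
st()"
```

```text
clock: 25.92
position: [0.4691, 0.2971, 0.0606]
tool_rot: [-2.933, -0.0, 1.485]
force: [-0.3, -2.5, 6.1]
grip_width: 0.0209
clock: 26.8
position: [0.4554, 0.2991, 0.0654]
tool_rot: [2.935, 0.0, 1.488]
force: [0.5, -0.3, -0.3]
grip_width: 0.0211
t 26.8 pos [0.4554 0.2991 0.0654] rot [2.935 0.    1.488] F [ 0.5 -0.3 -0.3] M [ 0.05  0.27 -0.05] w 0.0211 q [-1.22  0.7   0.61  2.09 -0.66  0.37 -0.24]
```

```bash
python3 -m handwheel '[[0,0.06,-0.1,0.011,0,0],[0,0.06,-0.2,0.011,0,0],[0,0.04,-0.4,0.011,0,0],[0,0,-1,0,0,0],[0,0,-1,0,0,0],[0,0,-1,0,0,0],[0,0,-1,0,0,0],[0,0,-1,0,0,0]]';python3 -c "
from h import *
s=st();p=shot('scene','s13.png')
p=shot('top');cv2.imwrite('pics/t13z.png',cv2.resize(p['pixels'][200:270,390:470],None,fx=6,fy=6));print(bot.trace(p,'cup')[0]['point'])
"
```

```text
clock: 27.8
position: [0.4591, 0.2981, 0.2099]
tool_rot: [-3.141, -0.0, 1.485]
force: [0.2, 0.4, -0.4]
grip_width: 0.0209
t 27.8 pos [0.4591 0.2981 0.2099] rot [-3.141 -0.     1.485] F [ 0.2  0.4 -0.4] M [-0.01  0.02 -0.05] w 0.0209 q [-1.22  0.54  0.76  1.86 -0.46  0.93 -0.33]
[425.2, 228.6]
```

View pics/s13.png

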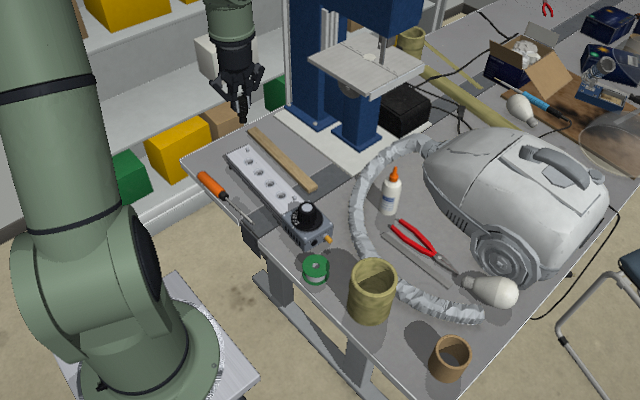

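View pics/t13z.png

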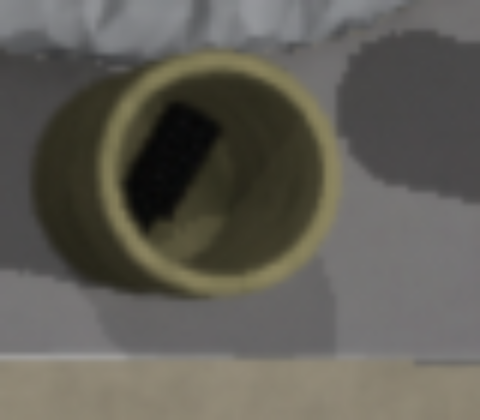

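```bash
python3 - <<'E'
from h import *
p=shot('top'); c=atz(p,(426.3,228.6),.12);print(c)
go([c[0],c[1],.2099],[np.pi,0,1.4875])
E
```

```text
[ 0.41117248 -0.1935011   0.12      ]
t 28.0 pos [0.4589 0.2984 0.2088] rot [-3.142e+00 -1.000e-03  1.486e+00] F [ 0.8 -0.9 -0.3] M [-0.    0.02  0.03] w 0.0207 q [-1.22  0.54  0.76  1.86 -0.46  0.93 -0.33]
shift units [-19.768  -0.231  -0.058] (rows>=20) turn frac [-0.     -0.0001 -0.0003] (rows>=0.0)
```

```bash
python3 -m handwheel '[[-0.6,-0.01,0,0,0,0],[-0.95,-0.01,0,0,0,0],[-0.95,-0.01,0,0,0,0],[-0.95,-0.01,0,0,0,0],[-0.95,-0.01,0,0,0,0],[-0.95,-0.01,0,0,0,0],[-0.95,-0.01,0,0,0,0],[-0.95,-0.01,0,0,0,0]]'
python3 -m handwheel '[[-0.95,-0.01,0,0,0,0],[-0.95,-0.01,0,0,0,0],[-0.95,-0.01,0,0,0,0],[-0.95,-0.01,0,0,0,0],[-0.95,-0.01,0,0,0,0],[-0.95,-0.01,0,0,0,0],[-0.95,-0.01,0,0,0,0],[-0.95,-0.01,0,0,0,0]]'
python3 -m handwheel '[[-0.95,-0.01,0,0,0,0],[-0.95,-0.01,0,0,0,0],[-0.95,-0.01,0,0,0,0],[-0.95,-0.01,0,0,0,0],[-0.95,-0.01,0,0,0,0],[-0.4,0,0,0,0,0],[0,0,0,0,0,0]]'
python3 -c "
from h import *
go([.411,-.200,.13],[np.pi,0,1.4875])
p=shot('wrist')
im=p['pixels'].copy()
a=np.linspace(0,2*np.pi,100)
q=proj(p,np.c_[.411+.045*np.cos(a),-.1935+.045*np.sin(a),0*a+.12])
cv2.polylines(im,[q.astype(int).reshape(-1,1,2)],True,(0,0,255))
cv2.imwrite('pics/w14.png',im)"
```

```text
clock: 29.0
position: [0.4408, 0.1167, 0.2084]
tool_rot: [3.142, -0.0, 1.486]
force: [0.4, -0.2, 0.2]
grip_width: 0.0213
clock: 30.0
position: [0.4224, -0.0723, 0.2084]
tool_rot: [3.141, -0.0, 1.486]
force: [-0.4, 0.8, -0.3]
grip_width: 0.0205
clock: 30.88
position: [0.4105, -0.1995, 0.2083]
tool_rot: [-3.141, 0.0, 1.485]
force: [0.5, 0.6, 0.1]
grip_width: 0.0209
t 30.88 pos [ 0.4105 -0.1995  0.2083] rot [-3.141  0.     1.485] F [0.5 0.6 0.1] M [ 0.07 -0.02  0.06] w 0.0209 q [-0.31  0.39  0.81  2.08 -0.38  0.83  0.65]
shift units [-0.019  0.021  3.133] (rows>=4) turn frac [-0.      0.     -0.0004] (rows>=0.0)
```

View pics/w14.png

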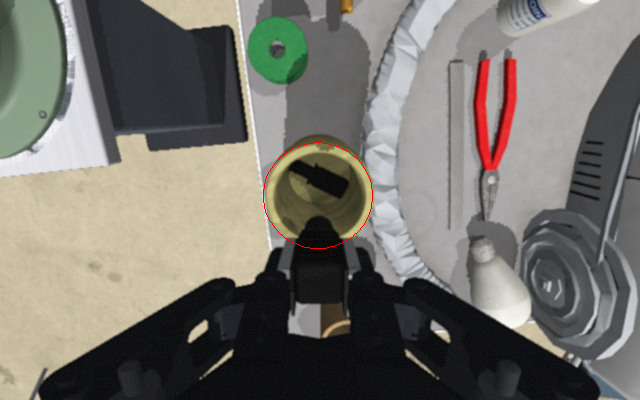

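```bash
python3 -m handwheel '[[0,0.02,0.8,0,0,0],[0,0,0.8,0,0,0],[0,0,0.8,0,0,0],[0,0,0.7,0,0,0],[0,0,0.1,0,0,0],[0,0,0,0,0,0]]'
python3 -m handwheel '[[0,0,0,0,0,0],[0,0,0,0,0,0],[0,0,0,0,0,0],[0,0,-0.5,0,0,0],[0,0,-1,0,0,0],[0,0,-1,0,0,0],[0,0,-1,0,0,0]]' -0.2
python3 -c "
from h import *
st()
p=shot('scene');cv2.imwrite('pics/s15z.png',cv2.resize(p['pixels'][245:335,330:410],None,fx=6,fy=6));shot('wrist','w15.png')"
```

```text
clock: 31.68
position: [0.4116, -0.1988, 0.1287]
tool_rot: [3.142, -0.0, 1.487]
force: [-0.3, 0.3, -0.5]
grip_width: 0.0212
clock: 32.55
position: [0.4112, -0.1993, 0.2174]
tool_rot: [3.141, 0.0, 1.486]
force: [0.5, -0.1, -0.0]
grip_width: 0.0515
t 32.55 pos [ 0.4112 -0.1993  0.2174] rot [3.141 0.    1.486] F [ 0.5 -0.1 -0. ] M [0.05 0.02 0.  ] w 0.0515 q [-0.33  0.38  0.83  2.07 -0.37  0.85  0.64]
```

View pics/w15.png

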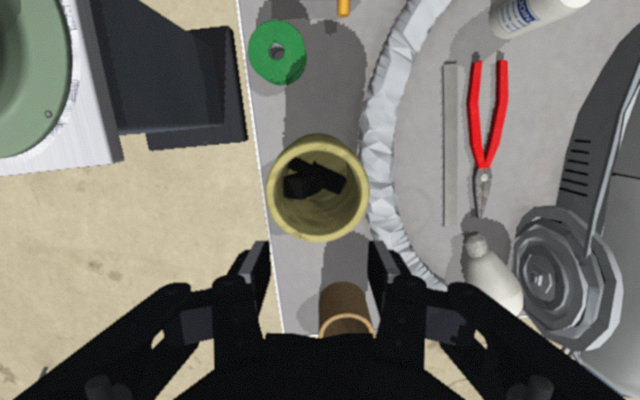

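View pics/s15z.png

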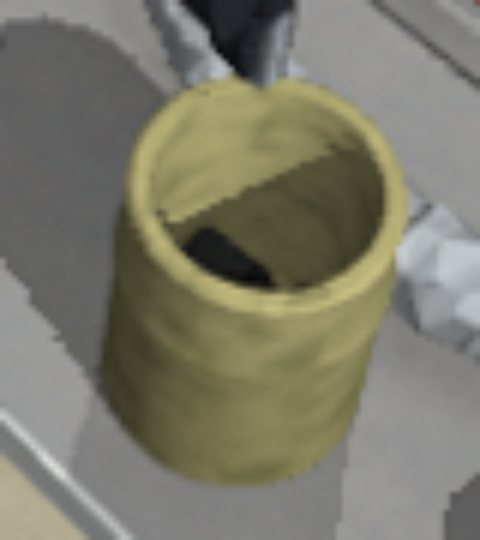

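```bash
python3 -m handwheel '[[0.6,0.1,0,0,0,0],[0.95,0.19,0,0,0,0],[0.95,0.19,0,0,0,0],[0.95,0.19,0,0,0,0],[0.95,0.19,0,0,0,0],[0.95,0.19,0,0,0,0],[0.95,0.19,0,0,0,0],[0.95,0.19,0,0,0,0]]' -1
python3 -m handwheel '[[0.95,0.19,0,0,0,0],[0.95,0.19,0,0,0,0],[0.95,0.19,0,0,0,0],[0.95,0.19,0,0,0,0],[0.95,0.19,0,0,0,0],[0.95,0.19,0,0,0,0],[0.95,0.19,0,0,0,0],[0.95,0.19,0,0,0,0]]' -1
python3 -m handwheel '[[0.95,0.19,0,0,0,0],[0.95,0.19,0,0,0,0],[0.95,0.19,0,0,0,0],[0.95,0.19,0,0,0,0],[0.95,0.19,0,0,0,0],[0.2,0.05,0,0,0,0],[0,0,0,0,0,0]]'
python3 - <<'E'
from fit import *
s=st()
p=shot('wrist','w16.png')
v=[.4538,.2089,-.0833]
t=shot('top','t16.png')
E
```

```text
clock: 33.65
position: [0.4623, -0.0208, 0.2159]
tool_rot: [-3.141, 0.0, 1.486]
force: [-0.1, -0.5, 0.4]
grip_width: 0.0853
clock: 34.65
position: [0.5166, 0.1661, 0.2158]
tool_rot: [-3.142, 0.0, 1.486]
force: [0.2, -0.0, -0.4]
grip_width: 0.0857
clock: 35.52
position: [0.5516, 0.2857, 0.2156]
tool_rot: [-3.141, 0.001, 1.486]
force: [0.3, -0.0, -0.7]
grip_width: 0.0854
t 35.52 pos [0.5516 0.2857 0.2156] rot [-3.141e+00  1.000e-03  1.486e+00] F [ 0.3 -0.  -0.7] M [ 0.    0.03 -0.02] w 0.0854 q [-1.05  0.65  0.75  1.65 -0.5   1.04 -0.22]
```

View pics/w16.png

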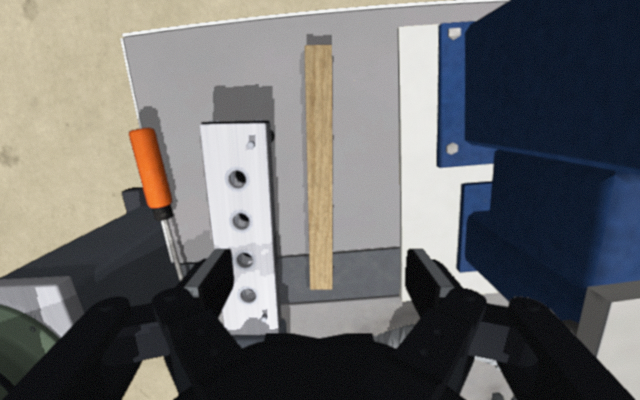

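```bash
python3 - <<'E'
from fit import *
p=shot('wrist')
print('finger end',proj(p,[(.61,.283,.02),(.61,.283,.15),(.595,.283,.1)]))
def strip(p,z):
    d=bot.trace(p,'strip_mid')[0]; m=d['region'].astype(np.uint8)
    hsv=cv2.cvtColor(p['pixels'],cv2.COLOR_BGR2HSV); w=((hsv[...,1]>60)&(cv2.dilate(m,np.ones((9,9)))>0)).astype(np.uint8)
    w=cv2.morphologyEx(w,cv2.MORPH_OPEN,np.ones((3,3)))
    cs,_=cv2.findContours(w,cv2.RETR_EXTERNAL,cv2.CHAIN_APPROX_NONE); c=max(cs,key=cv2.contourArea)
    P=np.array([atz(p,q[0],z)[:2] for q in c]).astype(np.float32)*1000
    r=cv2.minAreaRect(P); print(d['score'],r, np.round(cv2.boxPoints(r),1).tolist())
strip(p,.014)
im=p['pixels']
cv2.imwrite('pics/w16a.png',cv2.resize(im[30:130,190:340],None,fx=5,fy=5,interpolation=cv2.INTER_CUBIC))
cv2.imwrite('pics/w16b.png',cv2.resize(im[230:340,190:340],None,fx=5,fy=5,interpolation=cv2.INTER_CUBIC))
v=[.4538,.2089,-.0833]
P=railT(v,[(-.035,.15,.04),(.035,.15,.04),(0,.09,.04),(0,.04,.04),(0,-.01,.04),(0,-.06,.04),(.0195,.128,.048),(.0195,-.09,.048),(.035,-.12,.04)])
print(np.round(proj(p,P),1))
print('strip corners pred',np.round(proj(p,[(.5775,.4337,.014),(.5486,.4322,.014),(.527,.1332,.014),(.557,.1312,.014)]),1))
E
```

```text
finger end [[367.5826135  177.0751303 ]
 [395.29605779 209.8709347 ]
 [365.33777787 194.97618292]]
0.9 ((552.8922729492188, 283.94329833984375), (298.97650146484375, 30.11330795288086), 85.85467529296875) [[527.0999755859375, 135.89999389648438], [557.0999755859375, 133.8000030517578], [578.7000122070312, 432.0], [548.7000122070312, 434.1000061035156]]
[[200.4 123.2]
 [265.3 122.5]
 [236.8 178.1]
 [240.2 220.3]
 [243.4 259.2]
 [246.6 294.9]
 [250.4 144.1]
 [262.2 319. ]
 [276.4 334. ]]
strip corners pred [[330.4  42.1]
 [303.9  46.1]
 [309.9 290. ]
 [332.1 289.6]]
```

View pics/w16a.png

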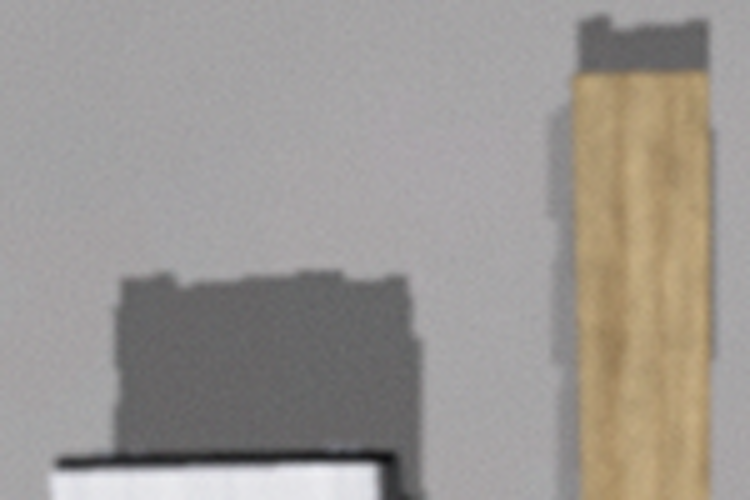

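View pics/w16b.png

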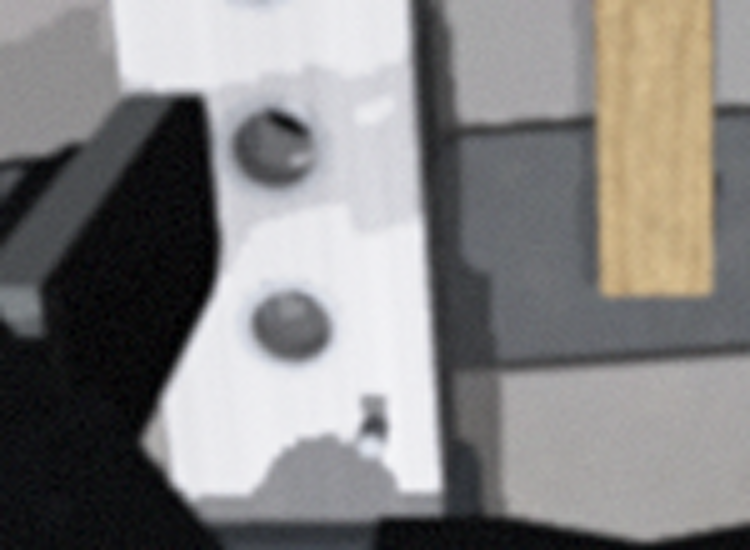

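```bash
python3 - <<'E'
from fit import *
p=shot('wrist')
P=[(-.035,.15,.04),(.035,.15,.04),(0,.09,.04),(0,.04,.04),(0,-.01,.04),(0,-.06,.04),(.0195,-.09,.048)]
u=np.array([(199.8,123.6),(267,121.8),(237,178.2),(240.7,220.5),(244.6,259.2),(247.8,294.7),(264,317.6)])
f=lambda v:(proj(p,railT(v,P))-u).ravel()
r=least_squares(f,[.4538,.2089,-.0833]); print(r.x,np.round(r.fun.reshape(-1,2),1))
# strip pose fit from corner measurement
S=lambda v:np.c_[v[0]+np.array([.15,.15,-.15,-.15])*np.cos(v[2])-np.array([.015,-.015,.015,-.015])*np.sin(v[2]), v[1]+np.array([.15,.15,-.15,-.15])*np.sin(v[2])+np.array([.015,-.015,.015,-.015])*np.cos(v[2]),[.014]*4]
us=np.array([(190+574/5,30+72/5),(190+709/5,30+71/5),(190+602/5,230+297/5),(190+713/5,230+296/5)])-.4
g=lambda v:(proj(p,S(v))-us).ravel()
r=least_squares(g,[.5528,.284,1.498]); print(r.x,np.round(r.fun.reshape(-1,2),1))
E
```

```text
[ 0.45515288  0.20915207 -0.07634489] [[ 0.8 -0.4]
 [-1.4  0.2]
 [ 0.4 -0.3]
 [ 0.4 -0.4]
 [-0.  -0.2]
 [ 0.1  0. ]
 [-0.3  1.2]]
[0.55315332 0.28356617 1.49867132] [[-0.3  0.2]
 [ 0.4 -0. ]
 [ 0.  -0.1]
 [-0.  -0.2]]
```

```bash
python3 -c "
from h import *
go([.5531,.2836,.004],[np.pi,0,1.4985])"
```

```text
t 35.77 pos [0.5516 0.2852 0.216 ] rot [-3.142 -0.     1.485] F [ 0.1 -0.6 -0.7] M [ 0.02 -0.01  0.03] w 0.0854 q [-1.05  0.65  0.75  1.65 -0.5   1.04 -0.22]
shift units [-0.059  0.067  8.479] (rows>=9) turn frac [-0.     -0.     -0.0021] (rows>=0.1)
```

```bash
python3 -m handwheel '[[-0.06,0.067,0.7,0,0,-0.002],[0,0,1,0,0,0],[0,0,1,0,0,0],[0,0,1,0,0,0],[0,0,1,0,0,0],[0,0,1,0,0,0],[0,0,1,0,0,0],[0,0,0.8,0,0,0]]' -1
python3 -m handwheel '[[0,0,0.6,0,0,0],[0,0,0.2,0,0,0],[0,0,0,0,0,0]]' -1
python3 -c "
from h import *
go([.5531,.2836,.004],[np.pi,0,1.4985]);shot('wrist','w17.png')"
```

```text
clock: 36.78
position: [0.5526, 0.2835, 0.0265]
tool_rot: [-3.141, 0.001, 1.499]
force: [0.1, 0.1, 0.7]
grip_width: 0.0856
clock: 37.15
position: [0.5533, 0.284, 0.0085]
tool_rot: [3.141, -0.0, 1.499]
force: [-0.1, 0.3, -0.2]
grip_width: 0.0852
t 37.15 pos [0.5533 0.284  0.0085] rot [ 3.141 -0.     1.499] F [-0.1  0.3 -0.2] M [ 0.02  0.02 -0.02] w 0.0852 q [-0.91  0.9   0.54  1.76 -0.69  0.68 -0.06]
shift units [-0.018 -0.007  0.179] (rows>=1) turn frac [ 0. -0.  0.] (rows>=0.0)
```

View pics/w17.png

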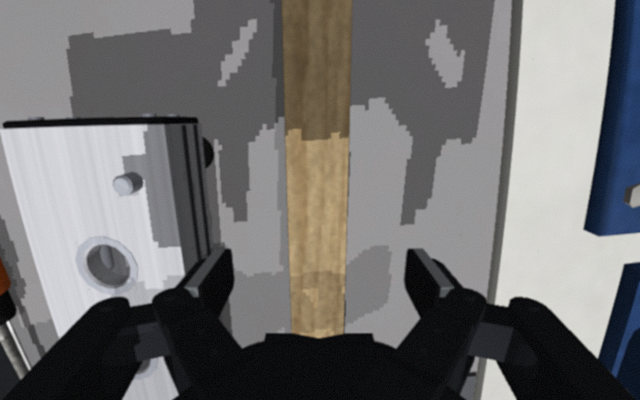

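```bash
python3 -m handwheel '[[0,0,0,0,0,0],[0,0,0.1,0,0,0],[0,0,0,0,0,0]]' -0.1
python3 -m handwheel '[[0,0,0,0,0,0],[0,0,0,0,0,0],[0,0,0,0,0,0],[0,0,0,0,0,0],[0,0,0,0,0,0]]' 1 60
python3 -c "
from h import *
st()"
```

```text
clock: 37.58
position: [0.553, 0.2842, 0.0058]
tool_rot: [-3.141, 0.0, 1.499]
force: [-0.4, 1.1, -0.0]
grip_width: 0.0466
clock: 38.2
position: [0.5532, 0.2841, 0.0062]
tool_rot: [3.141, -0.0, 1.499]
force: [-2.3, 0.2, 6.4]
grip_width: 0.0279
t 38.2 pos [0.5532 0.2841 0.0062] rot [ 3.141 -0.     1.499] F [-2.3  0.2  6.4] M [-0.1   0.39  0.  ] w 0.0279 q [-0.91  0.91  0.53  1.76 -0.69  0.68 -0.06]
```

```bash
python3 -m handwheel '[[0,0,-0.2,0,0,0],[0,0,-0.5,0,0,0],[0,0,-0.8,0,0,0],[0,0,-1,0,0,0],[0,0,-1,0,0,0],[0,0,-0.5,0,0,0],[0,0,0,0,0,0]]'
python3 -c "
from fit import *
v=[.4551,.2091,-.0785]
t=railT(v,[(-.002,.05,.07)])[0];print(t)
go(t,[np.pi,0,np.pi/2-.0785]);shot('scene','s18.png');shot('wrist','w18.png')"
```

```text
clock: 39.08
position: [0.5534, 0.2845, 0.1068]
tool_rot: [3.141, -0.001, 1.499]
force: [-0.6, 1.0, -1.6]
grip_width: 0.0281
[0.45702713 0.25910286 0.07      ]
t 39.08 pos [0.5534 0.2845 0.1068] rot [ 3.141e+00 -1.000e-03  1.499e+00] F [-0.6  1.  -1.6] M [-0.02 -0.02  0.02] w 0.0281 q [-0.98  0.77  0.65  1.73 -0.6   0.84 -0.13]
shift units [-1.29  -3.773  1.467] (rows>=4) turn frac [ 0.0002 -0.0002  0.0011] (rows>=0.0)
```

View pics/s18.png

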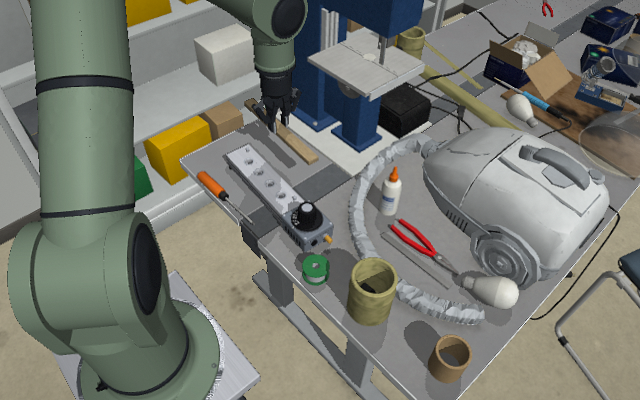

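View pics/w18.png

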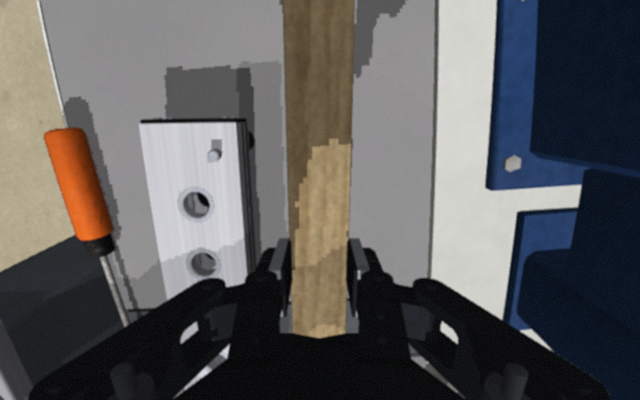

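```bash
python3 -m handwheel '[[-0.15,-0.5,0,0,0,0.001],[-0.3,-0.8,0,0,0,0],[-0.3,-0.8,0,0,0,0],[-0.3,-0.8,0,0,0,0],[-0.25,-0.8,0,0,0,0],[0,-0.15,0,0,0,0],[0,0,0,0,0,0]]'
python3 - <<'E'
from fit import *
v=[.4551,.2091,-.0785]
t=railT(v,[(-.004,.05,.06)])[0];print(t)
go(t,[np.pi,0,np.pi/2-.0785]);p=shot('wrist','w19.png')
print(np.round(proj(p,railT(v,[(.0195,.128,.048),(.035,.15,.04),(-.035,.15,.04),(.0195,.128,.04)])),1))
p=shot('scene');cv2.imwrite('pics/s19.png',cv2.resize(p['pixels'][90:240,190:350],None,fx=4.5,fy=4,interpolation=cv2.INTER_CUBIC))
E
```

```text
clock: 40.05
position: [0.4545, 0.2593, 0.1057]
tool_rot: [-3.142, 0.0, 1.493]
force: [0.0, -0.1, -1.4]
grip_width: 0.028
[0.45503329 0.2592597  0.06      ]
t 40.05 pos [0.4545 0.2593 0.1057] rot [-3.142  0.     1.493] F [ 0.  -0.1 -1.4] M [ 0.03  0.   -0.06] w 0.028 q [-1.09  0.65  0.65  2.   -0.61  0.7  -0.13]
shift units [-0.002  0.02   1.83 ] (rows>=2) turn frac [-0.      0.      0.0001] (rows>=0.0)
[[354.3 105.1]
 [376.9  71.7]
 [272.3  71.6]
 [352.9 105.7]]
```

View pics/w19.png

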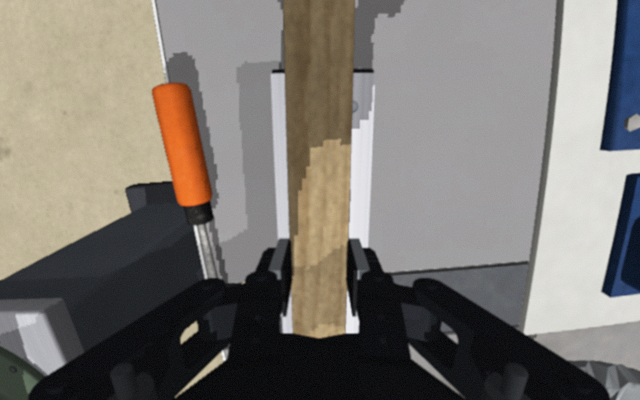

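View pics/s19.png

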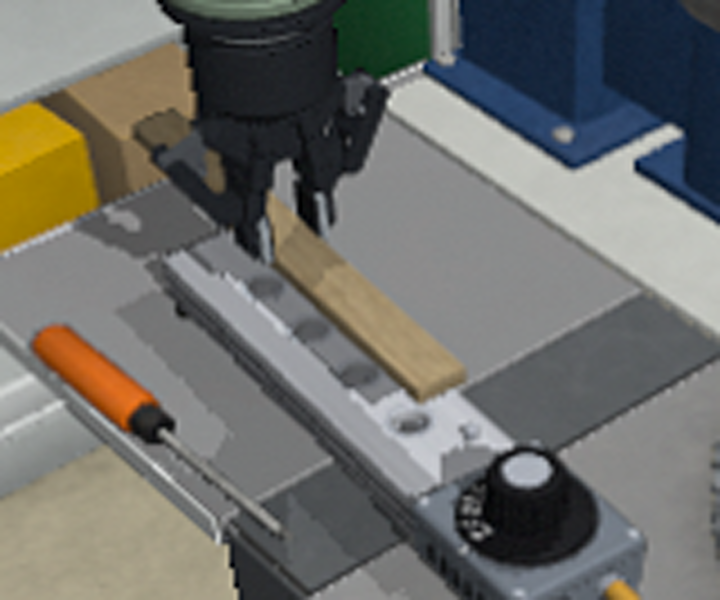

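```bash
python3 -m handwheel '[[0,-0.04,0.4,0,0,0],[0,0,0.7,0,0,0],[0,0,0.6,0,0,0],[0,0,0.35,0,0,0],[0,0,0.15,0,0,0],[0,0,0,0,0,0]]'
python3 -c "
from h import *
st()"
python3 -m handwheel '[[0,0,0.05,0,0,0],[0,0,0.05,0,0,0],[0,0,0,0,0,0]]'
```

```text
clock: 40.9
position: [0.4537, 0.2591, 0.0508]
tool_rot: [-3.142, 0.0, 1.492]
force: [0.0, -0.5, -0.6]
grip_width: 0.028
t 40.9 pos [0.4537 0.2591 0.0508] rot [-3.142  0.     1.492] F [ 0.  -0.5 -0.6] M [ 0.03 -0.03 -0.02] w 0.028 q [-1.03  0.73  0.56  2.02 -0.69  0.59 -0.07]
clock: 41.28
position: [0.4536, 0.2593, 0.0484]
tool_rot: [3.142, -0.0, 1.493]
force: [0.5, -0.1, -1.1]
grip_width: 0.0277
```

```bash
python3 -m handwheel '[[0,0,0.05,0,0,0],[0,0,0,0,0,0]]';python3 -m handwheel '[[0,0,0.04,0,0,0],[0,0,0,0,0,0]]';
python3 - <<'E'
from h import *
st();shot('wrist','w20.png')
p=shot('scene');cv2.imwrite('pics/s20.png',cv2.resize(p['pixels'][90:240,190:350],None,fx=4.5,fy=4,interpolation=cv2.INTER_CUBIC))
E
```

```text
clock: 41.52
position: [0.4536, 0.2592, 0.047]
tool_rot: [-3.141, 0.0, 1.493]
force: [1.0, 0.7, -0.1]
grip_width: 0.0279
clock: 41.78
position: [0.4536, 0.2592, 0.046]
tool_rot: [-3.141, 0.0, 1.492]
force: [0.2, 0.1, -1.2]
grip_width: 0.028
t 41.77 pos [0.4536 0.2592 0.046 ] rot [-3.141  0.     1.492] F [ 0.2  0.1 -1.2] M [-0.05  0.   -0.  ] w 0.028 q [-1.02  0.74  0.55  2.02 -0.7   0.58 -0.06]
```

View pics/w20.png

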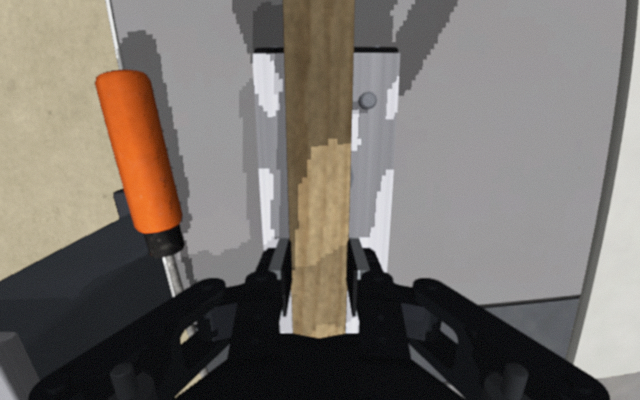

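View pics/s20.png

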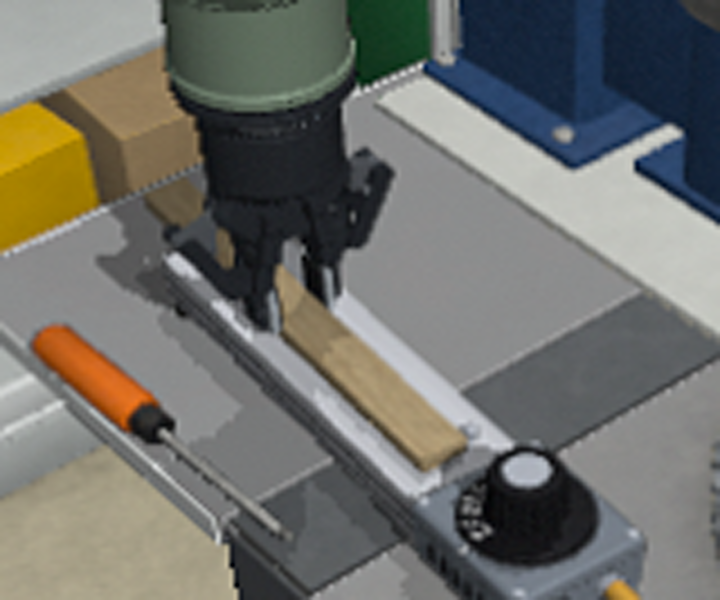

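```bash
python3 -m handwheel '[[0,0,0.04,0,0,0],[0,0,0,0,0,0]]';python3 -m handwheel '[[0,0,0.04,0,0,0],[0,0,0,0,0,0]]'
```

```text
clock: 42.12
position: [0.4538, 0.2593, 0.0455]
tool_rot: [3.141, -0.0, 1.492]
force: [-3.0, -0.4, 10.4]
grip_width: 0.028
clock: 42.38
position: [0.4539, 0.2594, 0.0452]
tool_rot: [3.141, -0.001, 1.492]
force: [-7.7, -1.6, 30.2]
grip_width: 0.028
```

```bash
python3 -m handwheel '[[0,0,-0.05,0,0,0],[0,0,0,0,0,0]]';python3 -m handwheel '[[0,0.05,0,0,0,0],[0,0.05,0,0,0,0],[0,0,0,0,0,0]]'; python3 -m handwheel '[[0,0.04,0,0,0,0],[0,0,0,0,0,0]]';python3 -c "
from h import *
st();shot('wrist','w21.png')"
```

```text
clock: 42.62
position: [0.4538, 0.2593, 0.0455]
tool_rot: [3.141, -0.0, 1.492]
force: [-0.6, -0.6, 7.4]
grip_width: 0.0279
clock: 43.0
position: [0.4555, 0.2593, 0.0455]
tool_rot: [-3.14, -0.0, 1.493]
force: [-7.2, 0.1, 12.2]
grip_width: 0.028
clock: 43.25
position: [0.4564, 0.2592, 0.0454]
tool_rot: [-3.14, -0.0, 1.493]
force: [-6.9, 0.6, 13.1]
grip_width: 0.0279
t 43.25 pos [0.4564 0.2592 0.0454] rot [-3.14  -0.     1.493] F [-6.9  0.6 13.1] M [ 0.09  1.49 -0.05] w 0.0279 q [-1.02  0.74  0.55  2.01 -0.7   0.58 -0.06]
```

View pics/w21.png

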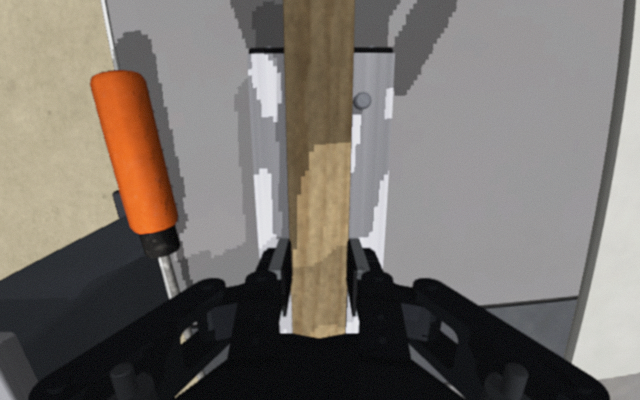

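```bash
python3 -m handwheel '[[0,0.04,-0.02,0,0,0],[0,0,0,0,0,0]]';python3 -m handwheel '[[0,0.04,0,0,0,0],[0,0,0,0,0,0]]';python3 -c "
from h import *
st();shot('wrist','w22.png')"
```

```text
clock: 43.55
position: [0.458, 0.2589, 0.0457]
tool_rot: [-3.141, 0.0, 1.493]
force: [-1.1, 0.2, 0.4]
grip_width: 0.028
clock: 43.8
position: [0.4585, 0.2588, 0.0456]
tool_rot: [-3.14, 0.0, 1.493]
force: [-4.3, 0.9, 1.6]
grip_width: 0.0281
t 43.8 pos [0.4585 0.2588 0.0456] rot [-3.14   0.     1.493] F [-4.3  0.9  1.6] M [0.22 1.15 0.17] w 0.0281 q [-1.01  0.74  0.55  2.01 -0.69  0.59 -0.06]
```

View pics/w22.png

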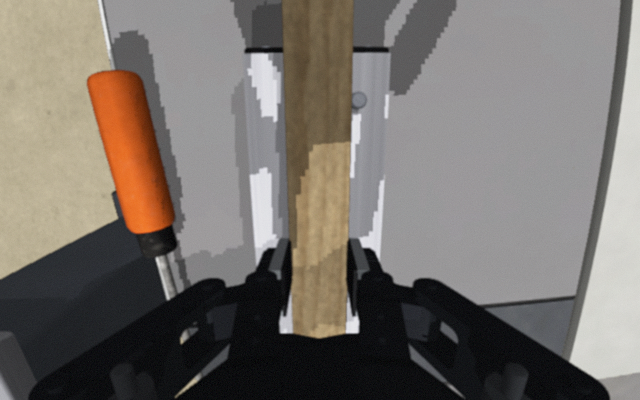

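```bash
python3 -m handwheel '[[0,0.03,0,0,0,0],[0,0,0,0,0,0]]';python3 - <<'E'
from h import *
st()
p=shot('scene');cv2.imwrite('pics/s23.png',cv2.resize(p['pixels'][150:240,210:330],None,fx=6.5,fy=6.5,interpolation=cv2.INTER_CUBIC))
p=shot('top');cv2.imwrite('pics/t23.png',p['pixels'])
E
```

```text
clock: 44.1
position: [0.4587, 0.2589, 0.0456]
tool_rot: [-3.139, 0.0, 1.493]
force: [-7.8, 1.1, 4.9]
grip_width: 0.0282
t 44.1 pos [0.4587 0.2589 0.0456] rot [-3.139  0.     1.493] F [-7.8  1.1  4.9] M [0.26 1.91 0.17] w 0.0282 q [-1.01  0.74  0.55  2.01 -0.69  0.59 -0.06]
```

View pics/s23.png

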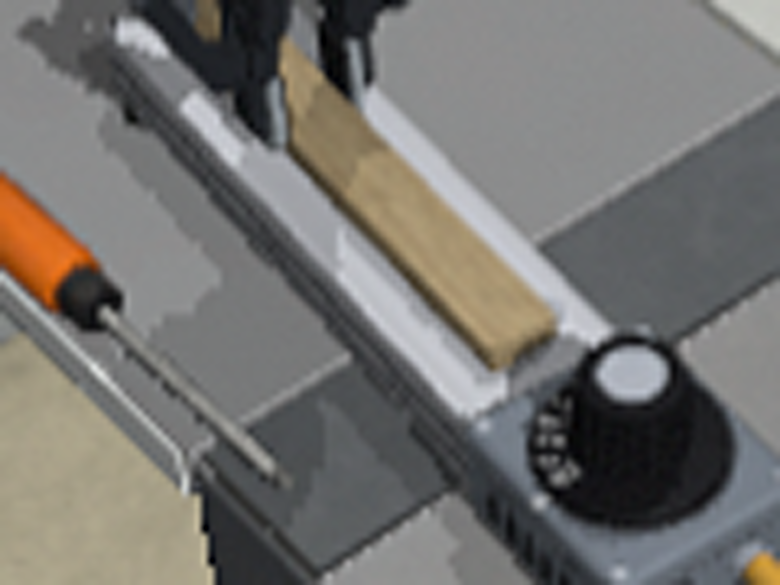

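```bash
python3 -m handwheel '[[0,-0.02,0,0,0,0],[0,0,0,0,0,0],[0,0,0,0,0,0],[0,0,-0.2,0,0,0],[0,0,-0.6,0,0,0],[0,0,-1,0,0,0],[0,0,-1,0,0,0],[0,0,-1,0,0,0]]' 0;python3 - <<'E'
from h import *
st(); p=shot('wrist','w24.png')
E
python3 -m handwheel '[[0,0,-1,0,0,0],[-0.3,-0.2,-1,0,0,0],[-0.3,-0.3,0,0,0,0],[0,0,0,0,0,0]]' -1;python3 - <<'E'
from h import *
st(); p=shot('wrist','w25.png')
p=shot('scene');cv2.imwrite('pics/s25.png',cv2.resize(p['pixels'][130:240,210:340],None,fx=6,fy=5,interpolation=cv2.INTER_CUBIC))
E
```

```text
clock: 45.2
position: [0.4594, 0.2587, 0.1427]
tool_rot: [3.141, -0.0, 1.492]
force: [-0.1, -0.8, -0.4]
grip_width: 0.0427
t 45.2 pos [0.4594 0.2587 0.1427] rot [ 3.141 -0.     1.492] F [-0.1 -0.8 -0.4] M [ 0.01  0.1  -0.03] w 0.0427 q [-1.13  0.6   0.71  1.96 -0.56  0.78 -0.17]
clock: 45.75
position: [0.4451, 0.2446, 0.191]
tool_rot: [-3.141, -0.0, 1.492]
force: [0.3, 0.7, -0.7]
grip_width: 0.0854
t 45.75 pos [0.4451 0.2446 0.191 ] rot [-3.141 -0.     1.492] F [ 0.3  0.7 -0.7] M [ 0.   -0.01 -0.02] w 0.0854 q [-1.19  0.51  0.79  1.97 -0.48  0.85 -0.22]
```

View pics/w24.png

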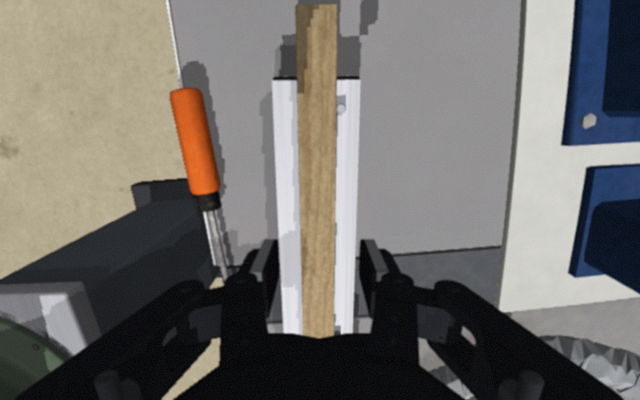

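View pics/w25.png

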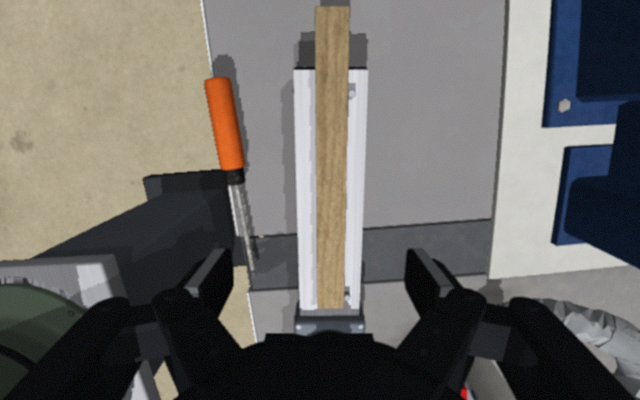

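View pics/s25.png

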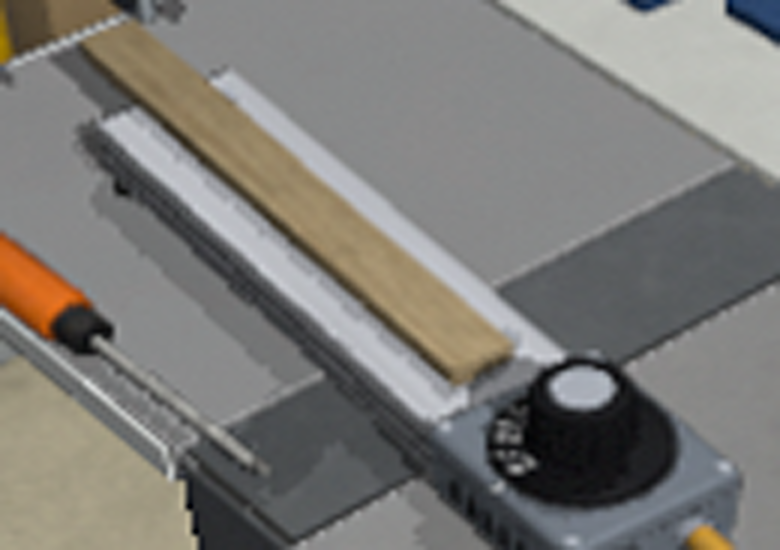

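```bash
python3 - <<'E'
import cv2,numpy as np
im=cv2.imread('pics/w25.png')
a=cv2.resize(im[0:120,285:375],None,fx=6,fy=5,interpolation=cv2.INTER_CUBIC);b=cv2.resize(im[260:330,285:375],None,fx=6,fy=5,interpolation=cv2.INTER_CUBIC)
cv2.imwrite('pics/w25a.png',a);cv2.imwrite('pics/w25b.png',b)
E
```

```text
(no output)
```

View pics/w25a.png

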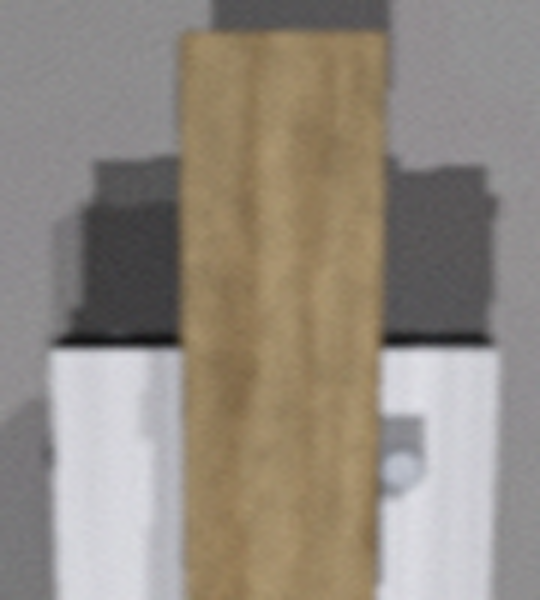

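View pics/w25b.png

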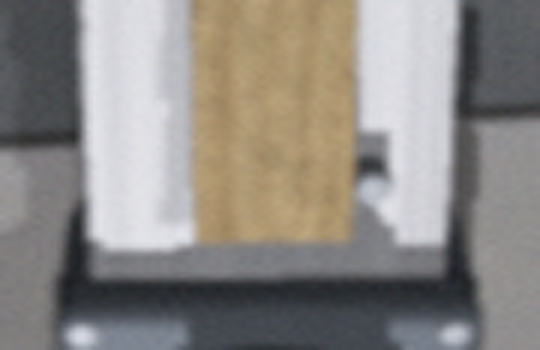

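```bash
python3 -c "
from h import *
go([.4397,.0425,.19],[np.pi,0,1.45])"
```

```text
t 45.85 pos [0.4456 0.245  0.1906] rot [-3.141  0.     1.493] F [-0.4  0.2  0.3] M [0.   0.02 0.02] w 0.0853 q [-1.19  0.51  0.79  1.97 -0.48  0.85 -0.22]
shift units [-8.093  0.398  0.024] (rows>=9) turn frac [-0.0001  0.      0.0068] (rows>=0.2)
```

```bash
python3 -m handwheel '[[-0.6,0.05,0,0,0,0],[-1,0.05,0,0,0,0],[-1,0.05,0,0,0,0],[-1,0.05,0,0,0,0],[-1,0.05,0,0,0,0],[-1,0.05,0,0,0,0],[-1,0.05,0,0,0,0],[-1,0.05,0,0,0,0]]' -1 60
python3 -m handwheel '[[-0.5,0,0,0,0,0],[0,0,0,0,0,0.0068],[0,0,0,0,0,0]]'
python3 - <<'E'
from fit import *
go([.4397,.0425,.070],[np.pi,0,1.45])
p=shot('wrist','w26.png')
a=np.linspace(0,2*np.pi,60); im=p['pixels'].copy()
for z,r,c in ((.10,.02,(0,0,255)),(.092,.02,(0,255,0))):
    q=proj(p,np.c_[.4397+r*np.cos(a),.0425+r*np.sin(a),0*a+z]); cv2.polylines(im,[q.astype(int).reshape(-1,1,2)],True,c)
cv2.imwrite('pics/w26z.png',cv2.resize(im[180:340,220:420],None,fx=4,fy=3.5))
E
```

```text
clock: 46.85
position: [0.4405, 0.0528, 0.1907]
tool_rot: [-3.141, 0.0, 1.492]
force: [-0.6, 0.1, 0.6]
grip_width: 0.0854
clock: 47.22
position: [0.4399, 0.0428, 0.1907]
tool_rot: [-3.141, 0.0, 1.449]
force: [-0.5, -0.5, -0.6]
grip_width: 0.0857
t 47.23 pos [0.4399 0.0428 0.1907] rot [-3.141  0.     1.449] F [-0.5 -0.5 -0.6] M [-0.08 -0.02  0.01] w 0.0857 q [-0.87  0.4   0.83  2.13 -0.43  0.78  0.11]
shift units [-0.011 -0.006  4.829] (rows>=5) turn frac [-0.      0.     -0.0001] (rows>=0.0)
```

View pics/w26z.png

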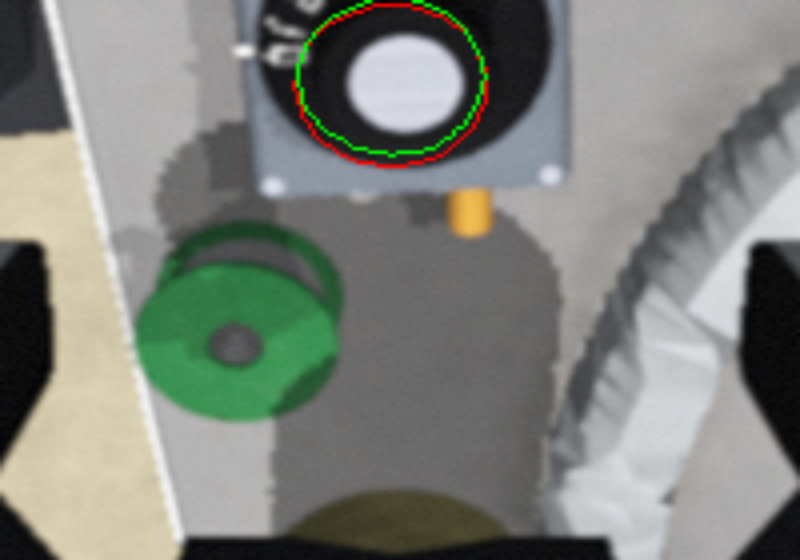

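```bash
python3 -m handwheel '[[0,0.1,0.3,0,0,0],[0,0,1,0,0,0],[0,0,1,0,0,0],[0,0,1,0,0,0],[0,0,1,0,0,0],[0,0,0.5,0,0,0],[0,0,0,0,0,0]]' -1 60
python3 -m handwheel '[[0,0,0,0,0,0],[0,0,0,0,0,0],[0,0,0,0,0,0]]' -0.1
python3 -c "
from h import *
st();shot('wrist','w27.png')"
```

```text
clock: 48.15
position: [0.4421, 0.0417, 0.0704]
tool_rot: [-3.14, 0.001, 1.45]
force: [0.7, 0.3, 0.3]
grip_width: 0.0856
clock: 48.52
position: [0.4426, 0.0421, 0.0712]
tool_rot: [3.141, -0.0, 1.45]
force: [-0.9, 0.7, -0.0]
grip_width: 0.0473
t 48.52 pos [0.4426 0.0421 0.0712] rot [ 3.141 -0.     1.45 ] F [-0.9  0.7 -0. ] M [-0.04  0.03 -0.02] w 0.0473 q [-0.65  0.61  0.56  2.21 -0.68  0.5   0.33]
```

View pics/w27.png

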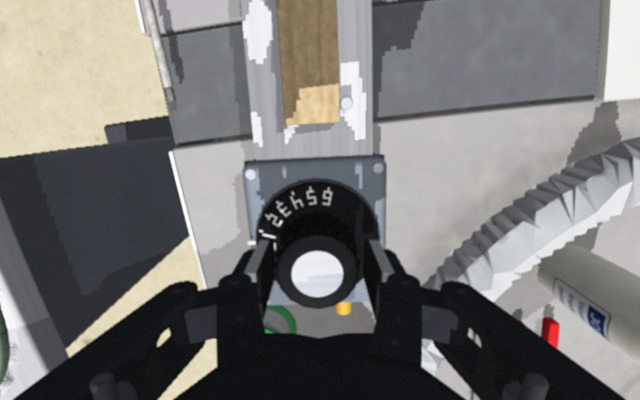

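```bash
python3 -m handwheel '[[0,-0.02,0,0,0,0],[0,0,0,0,0,0],[0,0,0,0,0,0],[0,0,0,0,0,0]]' 1 50
python3 -m handwheel '[[0,0,0,0,0,-0.015],[0,0,0,0,0,-0.025],[0,0,0,0,0,-0.025],[0,0,0,0,0,-0.025],[0,0,0,0,0,-0.025],[0,0,0,0,0,-0.025],[0,0,0,0,0,-0.025],[0,0,0,0,0,-0.025]]'
python3 -m handwheel '[[0,0,0,0,0,-0.004],[0,0,0,0,0,0],[0,0,0,0,0,0]]'
python3 -c "
from h import *
st();shot('wrist','w28.png')"
```

```text
clock: 49.08
position: [0.4421, 0.042, 0.0712]
tool_rot: [3.141, -0.0, 1.45]
force: [-1.4, 0.5, 9.6]
grip_width: 0.0383
clock: 50.08
position: [0.4422, 0.0421, 0.0712]
tool_rot: [3.141, 0.0, 2.649]
force: [-0.7, 1.1, 8.0]
grip_width: 0.0383
clock: 50.45
position: [0.4422, 0.0421, 0.0712]
tool_rot: [3.141, 0.0, 2.668]
force: [-1.0, 1.6, 8.0]
grip_width: 0.0383
t 50.45 pos [0.4422 0.0421 0.0712] rot [3.141 0.    2.668] F [-1.   1.6  8. ] M [ 0.53  0.14 -0.18] w 0.0383 q [-0.41  0.54  0.24  2.2  -0.29  0.44  1.16]
```

View pics/w28.png

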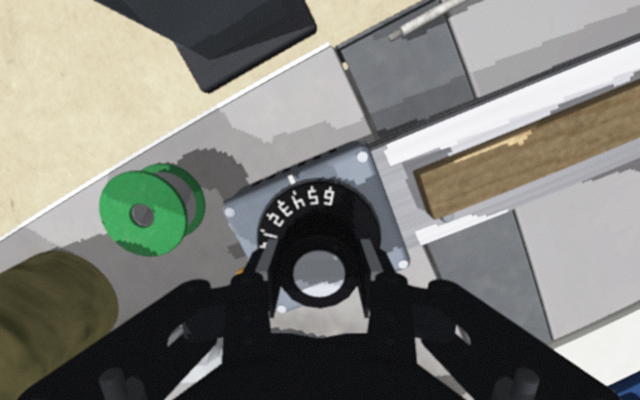

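```bash
python3 -m handwheel '[[0,0,0,0,0,0],[0,0,0,0,0,0],[0,0,0,0,0,0],[0,0,-0.5,0,0,0],[0,0,-1,0,0,0],[0,0,-1,0,0,0],[0,0,-1,0,0,0],[0,0,-1,0,0,0]]' -1 50
python3 -m handwheel '[[0,0,-0.8,0,0,0],[0,0.6,-0.8,0,0,0],[0,0.8,0,0,0,0],[0,0.6,0,0,0,0],[0,0,0,0,0,0]]'
python3 - <<'E'
from h import *
st()
p=shot('wrist','w29.png')
cv2.imwrite('pics/w29z.png',cv2.resize(p['pixels'][60:230,150:400],None,fx=3.2,fy=3.2))
p=shot('scene');cv2.imwrite('pics/s29.png',p['pixels'])
p=shot('top','t29.png')
E
```

```text
clock: 51.5
position: [0.4418, 0.0418, 0.185]
tool_rot: [3.141, 0.0, 2.668]
force: [0.2, 0.1, -0.5]
grip_width: 0.0855
clock: 52.12
position: [0.4646, 0.0872, 0.2226]
tool_rot: [-3.14, -0.001, 2.67]
force: [-0.6, 0.3, 0.1]
grip_width: 0.0856
t 52.12 pos [0.4646 0.0872 0.2226] rot [-3.14e+00 -1.00e-03  2.67e+00] F [-0.6  0.3  0.1] M [ 0.   -0.07  0.03] w 0.0856 q [-0.61  0.31  0.37  2.01 -0.15  0.85  0.94]
```

View pics/w29.png

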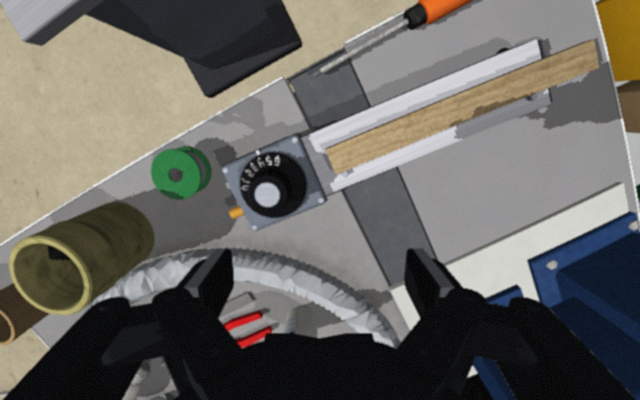

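View pics/s29.png

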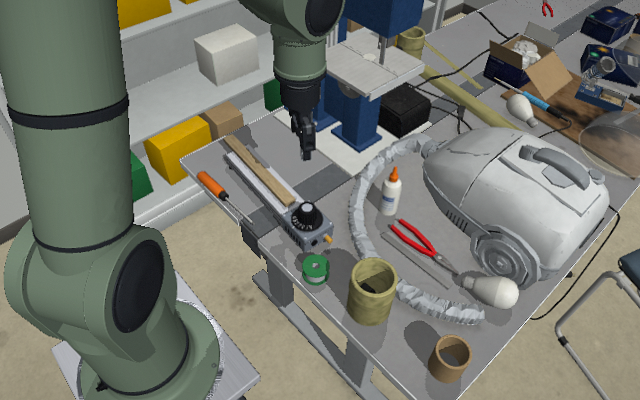

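View pics/w29z.png

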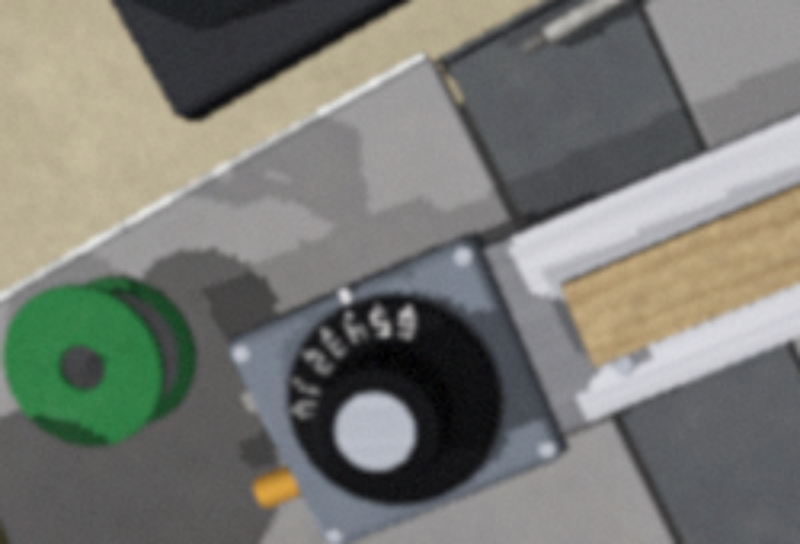

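```bash
python3 -c "
from h import *
go([.445,.2446,.2226],[np.pi,0,1.4875])"
```

```text
t 52.27 pos [0.4642 0.0858 0.2229] rot [-3.140e+00 -1.000e-03  2.668e+00] F [-0.3 -0.4 -0.3] M [-0.04  0.02  0.01] w 0.0854 q [-0.61  0.31  0.37  2.01 -0.15  0.85  0.94]
shift units [3.581 5.304 0.009] (rows>=6) turn frac [-0.0002  0.      0.1879] (rows>=6.3)
```

```bash
python3 -m handwheel '[[0.4,0.6,0,0,0,0],[0.6,0.9,0,0,0,0],[0.6,0.9,0,0,0,0],[0.6,0.9,0,0,0,0],[0.6,0.9,0,0,0,0],[0.6,0.9,0,0,0,0],[0.2,0.2,0,0,0,0]]'
python3 -m handwheel '[[0,0,0,0,0,0.025],[0,0,0,0,0,0.025],[0,0,0,0,0,0.025],[0,0,0,0,0,0.025],[0,0,0,0,0,0.025],[0,0,0,0,0,0.025],[0,0,0,0,0,0.025],[0,0,0,0,0,0.013]]'
python3 - <<'E'
from h import *
st()
p=shot('wrist','w30.png')
im=p['pixels']
cv2.imwrite('pics/w30z.png',cv2.resize(im[0:320,270:390],None,fx=5,fy=1.85,interpolation=cv2.INTER_CUBIC))
E
```

```text
clock: 53.15
position: [0.4445, 0.2461, 0.2231]
tool_rot: [-3.141, -0.0, 2.67]
force: [0.5, -1.2, -1.2]
grip_width: 0.0854
clock: 54.15
position: [0.4449, 0.2441, 0.2233]
tool_rot: [-3.141, 0.001, 1.482]
force: [-0.4, 0.5, 0.6]
grip_width: 0.0852
t 54.15 pos [0.4449 0.2441 0.2233] rot [-3.141e+00  1.000e-03  1.482e+00] F [-0.4  0.5  0.6] M [-0.01 -0.02  0.  ] w 0.0852 q [-1.08  0.4   0.61  1.94 -0.29  0.89 -0.41]
```

View pics/w30.png

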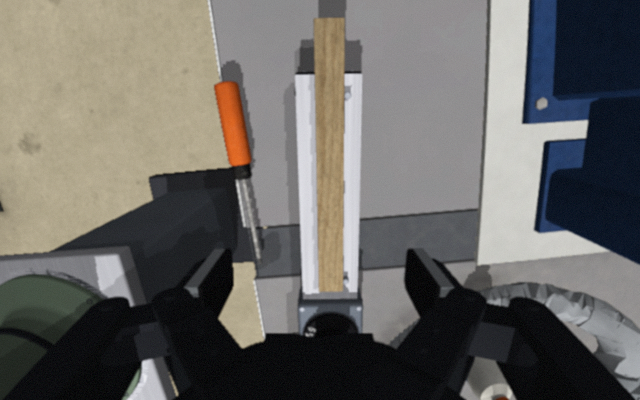

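View pics/w30z.png

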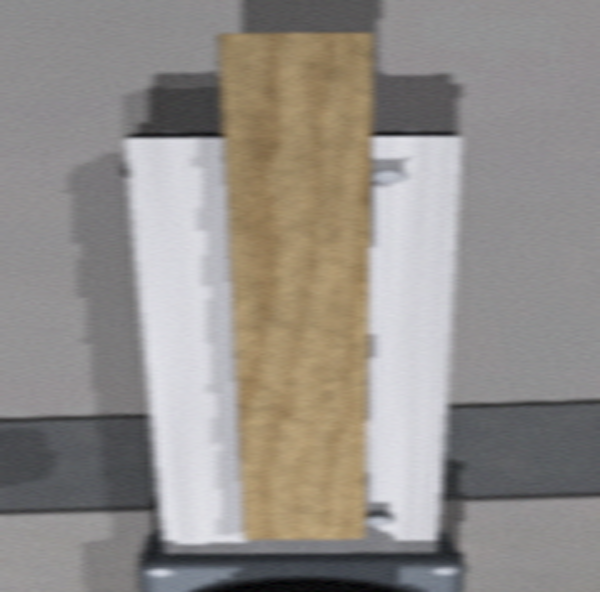

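```bash
python3 - <<'E'
from fit import *
p=shot('wrist')
Z=lambda q:np.array([((x+.5)/5-.5+270,(y+.5)/1.85-.5) for x,y in q])
B=Z([(130,136),(462,136),(163,542),(440,542)]);S=Z([(219,32),(374,32),(246,540),(366,540)])
PB=[(-.035,.15,.04),(.035,.15,.04),(-.035,-.12,.04),(.035,-.12,.04)]
PS=[(-.015,.15,.054),(.015,.15,.054),(-.015,-.15,.054),(.015,-.15,.054)]
rb=least_squares(lambda v:(proj(p,railT(v,PB))-B).ravel(),[.4538,.2089,-.083])
rs=least_squares(lambda v:(proj(p,railT(v,PS))-S).ravel(),[.459,.259,-.083])
print(rb.x,rs.x,np.round(rb.fun,1),np.round(rs.fun,1))
d=rs.x[:2]-rb.x[:2];a=rb.x[2]
print('strip in rail',np.cos(a)*d[0]+np.sin(a)*d[1],-np.sin(a)*d[0]+np.cos(a)*d[1],rs.x[2]-a)
t=shot('top','t31.png');print([ (d['score'],d['point']) for d in bot.trace(t,'cup')])
t=shot('scene');cv2.imwrite('pics/s31.png',cv2.resize(t['pixels'][120:340,190:420],None,fx=3.4,fy=2.7,interpolation=cv2.INTER_CUBIC))
E
```

```text
[ 0.45511325  0.21159392 -0.07798624] [ 0.45904483  0.2580863  -0.07534601] [-0.3 -2.2  0.4 -3.1  0.6  4.4 -0.7  3.7] [-0.   0.2  0.1 -0.3 -0.2  0.3  0.2 -0.1]
strip in rail 0.00029754421386584936 0.046657368347127 0.002640233461913402
[(0.77, [425.9, 230.2])]
```

View pics/s31.png

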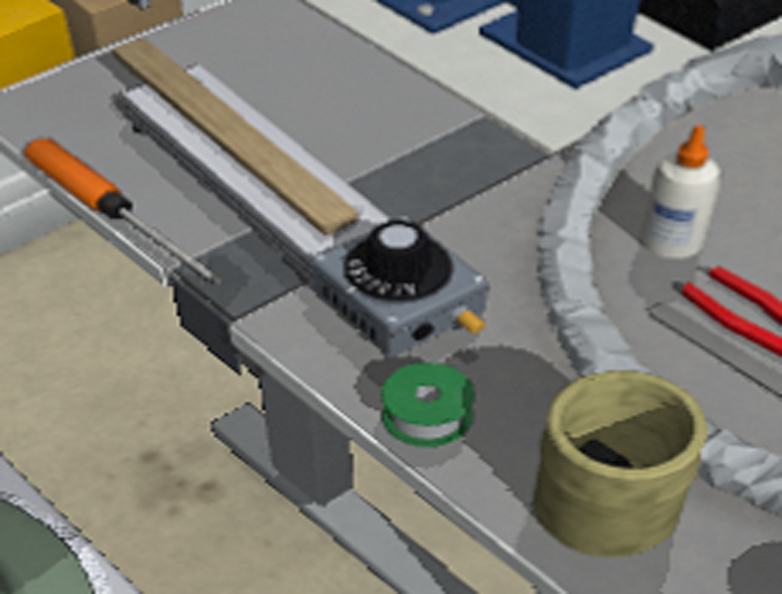

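```bash
python3 -c "
from h import *
print(bot.job_done())"
```

```text
the job is handed in; nothing more can be done
None
```

I did every step in order and handed the job in at about 55 s on the robot's clock. `job_done()` gives no verdict, so the results below are my own last checks.

- **Sleeve to 0:** I turned it from 5 to 0, and the wrist picture showed 0 at the index line.
- **Bungs:** Only ports 1 and 4 held one. I rocked both out, with less than 20 N on the wrist and no sign of the rail lifting, and put them in the bamboo cup. The cup was knocked about 2 cm aside partway through, so I found it again before dropping the second bung. My last wrist picture into the cup showed both bungs inside. The final scene picture shows it upright with a bung visible.
- **Strip:** I laid it on the rail and pushed it against the pins. The last wrist picture puts it about 0.3 mm off the port line, 47 mm along the rail, and parallel within 0.003 rad.
- **Sleeve to 4:** I turned it up from 0 after laying the strip. The picture shows 4 nearest the index line; I judged this by eye rather than measuring the angle.
- **Rail:** It looks flat on the desk. It may have slid 1–3 mm while I pushed the strip, far less than the 50 mm limit.

**Disagreement in the last check:** The wrist-camera fit of the rail was off by 2–4 pixels along its length, probably because I misread where the bar ends at the pump housing. The position along the rail is therefore only good to about 3 mm, which still leaves it well inside the 25–80 mm allowed. Across the rail the fit was within 1 pixel.

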